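# Hang the washed dough scrapers on the snap hooks and start the dryer

## Task

Switch the drying blower off by sliding its grip all the way to the right-hand end, then clip every washed scraper that lies on the worktop by its eye into a snap hook of the stand, one scraper to a hook, pushing the eye down past the sprung gate until the gate has shut over it. When all of them hang freely, slide the blower's grip level with the white setting pointer; leave the ribbon and the marker where they are.

Things in the scene. Friction and masses are not known exactly. Their poses are not given: they have to be found in the camera images.
- scraper1: Dough scraper, one of 3 or 4 alike (absent: None), 80 g, 142 mm long. Along its x: steel blade (56 wide, 3 thick, x -71 to -25 mm), wooden handle (60 long, 26 wide, 20 thick, x -30 to +30), steel eye at the +x end. Origin: centre of the handle's underside; z normal to the flat face. Same both ways up: blade and eye lie 10 mm up. Centre of mass within 12 mm of mid-handle.
- scraper1_eye (a point): Centre of scraper1's eye: a ring of 5 mm wire, hole 26 mm, outside 36 mm; the hole's axis is the scraper's z. It lies 53 mm from the middle of the handle. The scraper may be held by the handle, lying level, to clip it.
- scraper2: Dough scraper, one of 3 or 4 alike (absent: None), 80 g, 142 mm long. Along its x: steel blade (56 wide, 3 thick, x -71 to -25 mm), wooden handle (60 long, 26 wide, 20 thick, x -30 to +30), steel eye at the +x end. Origin: centre of the handle's underside; z normal to the flat face. Same both ways up: blade and eye lie 10 mm up. Centre of mass within 12 mm of mid-handle.
- scraper2_eye (a point): Centre of scraper2's eye: a ring of 5 mm wire, hole 26 mm, outside 36 mm; the hole's axis is the scraper's z. It lies 53 mm from the middle of the handle. The scraper may be held by the handle, lying level, to clip it.
- scraper3: Dough scraper, one of 3 or 4 alike (absent: None), 80 g, 142 mm long. Along its x: steel blade (56 wide, 3 thick, x -71 to -25 mm), wooden handle (60 long, 26 wide, 20 thick, x -30 to +30), steel eye at the +x end. Origin: centre of the handle's underside; z normal to the flat face. Same both ways up: blade and eye lie 10 mm up. Centre of mass within 12 mm of mid-handle.
- scraper3_eye (a point): Centre of scraper3's eye: a ring of 5 mm wire, hole 26 mm, outside 36 mm; the hole's axis is the scraper's z. It lies 53 mm from the middle of the handle. The scraper may be held by the handle, lying level, to clip it.
- scraper4: Dough scraper, one of 3 or 4 alike (absent: None), 80 g, 142 mm long. Along its x: steel blade (56 wide, 3 thick, x -71 to -25 mm), wooden handle (60 long, 26 wide, 20 thick, x -30 to +30), steel eye at the +x end. Origin: centre of the handle's underside; z normal to the flat face. Same both ways up: blade and eye lie 10 mm up. Centre of mass within 12 mm of mid-handle.
- scraper4_eye (a point): Centre of scraper4's eye: a ring of 5 mm wire, hole 26 mm, outside 36 mm; the hole's axis is the scraper's z. It lies 53 mm from the middle of the handle. The scraper may be held by the handle, lying level, to clip it.
- hook_stand: Fixed steel stand: posts at y = +-210 mm, joined by a bar 226 mm up that carries four snap hooks (y = +144, +48, -48, -144 mm) towards its -x (robot's side). Origin on the worktop under the bar, z up. Each hook is a J of 7 mm rod in the x-z plane: free upright nose at x = -60 mm, bend, shank at x = -30 mm; a brass gate closes the gap from above.
- hook1_seat (a point): Middle of the bottom bend of snap hook 1 (rod axis), 160 mm above the worktop. The nose stands 15 mm from it towards the stand's -x and its top is 58 mm higher, 5 mm above the shut gate. A hanging scraper has the centre of its eye about 10 mm below this point.
- gate1 (a joint): Angle of hook 1's gate, rad: 0 = shut (level, shank to nose), grows as it is pushed down, stop at 1.25; springs back, cannot go up. An eye held level round the nose and lowered pushes it with 2 to 4 N; it snaps shut above the eye once that is about 30 mm below the shut gate (the eye can go to 46 mm below).
- hook2_seat (a point): Middle of the bottom bend of snap hook 2 (rod axis), 160 mm above the worktop. The nose stands 15 mm from it towards the stand's -x and its top is 58 mm higher, 5 mm above the shut gate. A hanging scraper has the centre of its eye about 10 mm below this point.
- gate2 (a joint): Angle of hook 2's gate, rad: 0 = shut (level, shank to nose), grows as it is pushed down, stop at 1.25; springs back, cannot go up. An eye held level round the nose and lowered pushes it with 2 to 4 N; it snaps shut above the eye once that is about 30 mm below the shut gate (the eye can go to 46 mm below).
- hook3_seat (a point): Middle of the bottom bend of snap hook 3 (rod axis), 160 mm above the worktop. The nose stands 15 mm from it towards the stand's -x and its top is 58 mm higher, 5 mm above the shut gate. A hanging scraper has the centre of its eye about 10 mm below this point.
- gate3 (a joint): Angle of hook 3's gate, rad: 0 = shut (level, shank to nose), grows as it is pushed down, stop at 1.25; springs back, cannot go up. An eye held level round the nose and lowered pushes it with 2 to 4 N; it snaps shut above the eye once that is about 30 mm below the shut gate (the eye can go to 46 mm below).
- hook4_seat (a point): Middle of the bottom bend of snap hook 4 (rod axis), 160 mm above the worktop. The nose stands 15 mm from it towards the stand's -x and its top is 58 mm higher, 5 mm above the shut gate. A hanging scraper has the centre of its eye about 10 mm below this point.
- gate4 (a joint): Angle of hook 4's gate, rad: 0 = shut (level, shank to nose), grows as it is pushed down, stop at 1.25; springs back, cannot go up. An eye held level round the nose and lowered pushes it with 2 to 4 N; it snaps shut above the eye once that is about 30 mm below the shut gate (the eye can go to 46 mm below).
- blower: Fixed grey drying blower: control panel 170 x 240 mm, 40 mm high, with a fan housing 125 mm high behind it (x +85 to +160 mm, y within +-110 mm). Origin: centre of the panel's underside, z up; the slider's track (40 x 170 mm, 14 mm high) runs along its y through the origin.
- fan_slider (a joint): Position of the blower's slider grip along its track, m: 0 = off (the end of the track at the blower's -y, the robot's right), grows towards +y, to 0.120. About 1.5 N moves it; it stays where it is left.
- fan_slider_top (a point): Centre of the top of the slider grip, a black block 28 mm (across the track, x) by 20 mm (along the track, y) by 40 mm high; its top is 94 mm above the worktop. It moves along the blower's y.
- set_pointer_tip (a point): Tip of the white setting pointer on the scale behind the track (30 mm behind the track's centre line); it is stiff and stays where it is. The slider is at the setting when its grip's centre has the same y in the blower's frame (axes as the blower's).
- ribbon_spool: Spool of ribbon, 104 x 132 x 32 mm; not part of the job. Origin on its underside.
- marker: Marker pen, 135 mm long; not part of the job.
Mind the look-alikes: they are no part of the job. Leave any pink look-alike of the scraper2 alone.

How it is judged:
By the outcome, as a careful person would: the job done as asked, in the order asked, and still so for the second after the job is handed in, with the robot touching nothing.
Of scraper1, scraper2, scraper3, scraper4 only 3 to 4 are there at a start; the rules pass over those that are not, and their reading is None.
At some moment in a run one of scraper1, scraper2, scraper3, scraper4 may be knocked a few centimetres aside while the robot is not near it.
Once in a run the grip may slacken for a moment while it holds something.
It also fails if it takes over 208 s, if anything falls off the work surface, if the arm or the gripper's body presses on something with over 40 N, if the wrist force passes 120 N, or if a joint passes its speed limit or range.

## Robot

A 6-joint arm with a two-finger parallel gripper is mounted at the origin on a cart in front of the work surface, level with it; the furniture and walls round the work are solid. World frame = base frame: x ahead of the robot, y to its left, z up, the work surface at z = 0. Lengths are in m, angles in degrees, forces in N, time in s.
With the tool pointing down it reaches from about 0.35 to 0.875 m from the base axis. Payload 4.2 kg.
Tool frame: the origin (TCP) lies between the finger pads; the fingertips stand 8 mm ahead of it and the grasp point (between the pads) lies 11 mm behind it; x points along the fingers, y is the direction in which the jaws open and shut, and the axes are right-handed (so a half turn about x gives the same grasp; the last joint's range is limited). The gripper opens to 87 mm and grips with 3 to 60 N. Pads are 19 mm wide; open, the fingers measure 117 mm over their backs; the gripper's body (75 mm by 190 mm) begins 51 mm behind the grasp point.
Start: joints at [-61.96, 22.042, 0.453, 0, -68.411, -14.817], TCP at [0.143, -0.608, 0.198] pointing down, gripper open.
Joint ranges: [-179.83, 179.83], [-69.29, 118.12], [-61.27, 80.66], [-181.25, 117.63], [-171.15, -9.14], [-177.46, 177.46]. Speed limits (degrees/s): [159.86, 159.86, 180, 180, 180, 180].

## Interface

Orientations are given as a 3x3 rotation matrix whose columns are the frame's x, y, z axes.
In Python, from station import r gives the robot as it stands. The module is installed in compiled form; this text tells all that it offers.
- The arm moves only by the tool move_arm, never from a script. Its argument "increments" is one flat list of numbers, 7 for each row, row after row: the turn, a rotation vector about the tool's x, y, z in degrees, then the shift along the tool's x, y, z in m, then the finger opening in m, from 0 to 0.087. A call has 1 to 12 rows; each row is the pose to reach, as a shift and turn from the pose commanded when the call began, along the tool's axes at that moment; what a row does not reach only later rows make up. A row lasts 1/12 s, in which the tool goes at most 41.7 mm and 7.16 degrees, less where a joint would pass 70% of its speed; a pose out of reach is approached as far as the arm can. A call with a gripper value outside its range is refused whole. The fingers move at their own pace and stop on an object; the grip force is fixed at half the most. Time passes only in rows, so rows that repeat a pose let the fingers close. It gives the time, the measured TCP pose, the force and the opening at its end, in the units of the state.
- r.sense(): the state, without advancing time (a new reading comes with each control period).
- r.capture(name): name is "side" or "top" or "wrist"; returns the picture (384x512x3 uint8, red, green, blue); there is no depth.
- r.calibration(name): a dict with "fx", "fy", "cx", "cy" (pixels), "D" ([k1, k2, p1, p2, k3] as OpenCV has them; the pictures are not rectified), "rvec" (rotation vector, rad) and "tvec" (3), from world to camera coordinates, as OpenCV has them; the wrist camera has in their place "tool_from_camera" (4x4, takes a point from camera to tool coordinates, whose origin is the TCP and whose axes are the tool frame's). Camera axes: x right, y down, z forward; pixel columns grow to the right and rows downward; lengths in m; the calibration is good to about 2 mm. A picture is of the moment at which its call begins: read the wrist's pose just before it. calibration takes no time and is no camera call.
- r.finish_job(): hands the job in, once; it reports no verdict.
The state is a dict: "time_s": time; "joints": joint angles; "joint_velocities": joint speeds; "effort": joint torques, N m; "tcp_pos": TCP position; "ee_rot": TCP orientation; "wrist_force": force on the tool from outside, world axes, zero at the start; "moment": the same for the moment, N m; "gripper_width": opening from 0.0 (shut) to 1.0 (fully open).
Only numpy, scipy, OpenCV 4.12 (cv2) and the standard library are available. Lean on these libraries where they do the work, as an engineer would, in place of code of your own. Each camera call takes 0.05 s, during which the arm holds its last target.

## Working session

There is one attempt and no reset: what is moved stays moved. The work goes in short steps, Python scripts to look and compute and a tool call to move; the robot and the scene stay as the last step left them, time stands still between calls to the robot, and variables do not carry over. Pictures are saved under pics/ and viewed, and the job is handed in when it is done.

Besides the shell and the picture viewer there is one more tool, called as a command line: name --argument value ..., lists and objects as JSON in quotes. move_arm: Moves the arm, as the interface text tells. Its arguments: {"type":"object","properties":{"increments":{"type":"array","items":{"type":"number"}}},"required":["increments"]}

```bash
ls; mkdir -p pics; python3 - <<'E'
from station import r
import cv2,numpy as np
print(r.sense())
for n in ["side","top","wrist"]:
    im=r.capture(n); cv2.imwrite(f"pics/a_{n}.png",im[:,:,::-1]); print(n,r.calibration(n))
E
```

```text
pics
{'time_s': 0.0, 'joints': array([-6.19624184e+01,  2.20899463e+01,  3.80414204e-01, -2.61477310e-02,
       -6.84112373e+01, -1.48158766e+01]), 'joint_velocities': array([ 0.1153458 ,  0.01296641,  0.05692397,  0.02736894, -0.06672441,
        0.02691031]), 'effort': array([ 1.55636510e-03, -3.90668356e+01,  1.87402976e+01,  4.21980411e+00,
        1.09218748e-02, -1.99038946e-04]), 'tcp_pos': array([ 0.14279812, -0.60780407,  0.19667994]), 'ee_rot': array([[-6.16218614e-04, -2.28555104e-01,  9.73530783e-01],
       [ 2.05988099e-03,  9.73528612e-01,  2.28555898e-01],
       [-9.99997689e-01,  2.14619795e-03, -1.29110138e-04]]), 'wrist_force': array([-0.3693378 , -0.14897557, -0.08078759]), 'moment': array([ 0.05546605,  0.00742236, -0.00215515]), 'gripper_width': 1.001583806014184}
side {'fx': 397.56285213620765, 'fy': 397.56285213620765, 'cx': 256.0294540598762, 'cy': 188.3648745168652, 'D': array([-0.12938471,  0.        ,  0.        ,  0.        ,  0.        ]), 'rvec': array([ 0.72722713, -2.35711519,  1.35636347]), 'tvec': array([0.43191526, 0.2845318 , 1.54972135])}
top {'fx': 435.83376684275487, 'fy': 435.83376684275487, 'cx': 262.63799503890357, 'cy': 193.8755232858217, 'D': array([-0.15448942,  0.        ,  0.        ,  0.        ,  0.        ]), 'rvec': array([ 2.12429702, -2.12512677,  0.20466552]), 'tvec': array([-0.037805  ,  0.56591924,  1.59329401])}
wrist {'fx': 336.21987915878026, 'fy': 336.21987915878026, 'cx': 253.15661422248738, 'cy': 185.2382551089022, 'D': array([-0.01926348,  0.        ,  0.        ,  0.        ,  0.        ]), 'tool_from_camera': array([[ 7.24647429e-04, -2.45089218e-01,  9.69500258e-01,
        -1.87154167e-01],
       [ 9.99998889e-01, -1.08522966e-03, -1.02178901e-03,
         5.06712523e-04],
       [ 1.30255991e-03,  9.69499921e-01,  2.45088159e-01,
        -6.71401423e-02],
       [ 0.00000000e+00,  0.00000000e+00,  0.00000000e+00,
         1.00000000e+00]])}
```

View pics/a_top.png

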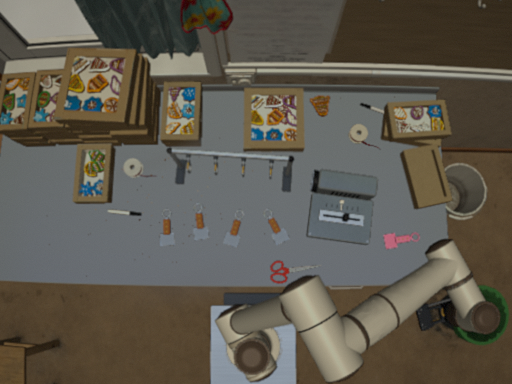

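View pics/a_side.png

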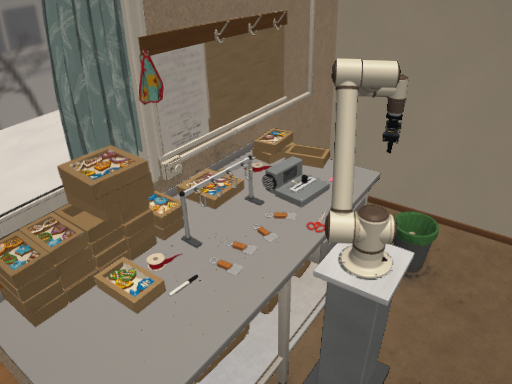

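View pics/a_wrist.png

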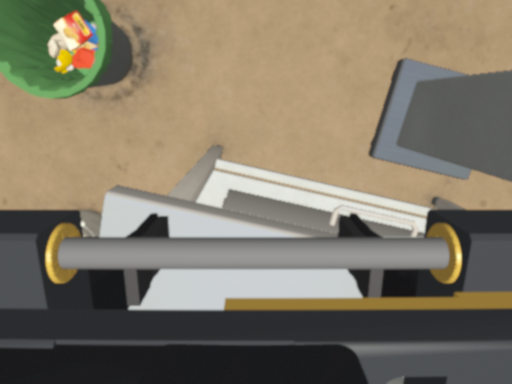

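The top view shows four orange-handled scrapers at about (167,228), (200,220), (235,228) and (276,227), all with their eyes towards the stand. The blower is at (342,205) with its grip at about (347,217). The pink look-alike is at (400,240). I'll write helpers and zoom in.

```bash
cat > h.py <<'E'
import cv2,numpy as np
from station import r
def cam(n):
    c=r.calibration(n); K=np.array([[c['fx'],0,c['cx']],[0,c['fy'],c['cy']],[0,0,1.]])
    if n=='wrist':
        s=r.sense(); T=np.eye(4); T[:3,:3]=s['ee_rot']; T[:3,3]=s['tcp_pos']; T=T@c['tool_from_camera']
        R=T[:3,:3].T; t=-R@T[:3,3]
    else:
        R=cv2.Rodrigues(c['rvec'])[0]; t=np.array(c['tvec'])
    return dict(K=K,D=c['D'],R=R,t=t)
def ray(c,px):
    p=cv2.undistortPoints(np.array(px,float).reshape(-1,1,2),c['K'],c['D']).reshape(-1,2)
    d=np.c_[p,np.ones(len(p))]@c['R']; o=-c['R'].T@c['t']
    return o,d/np.linalg.norm(d,axis=1)[:,None]
def plane(c,px,z):
    o,d=ray(c,px); return o+d*((z-o[2])/d[:,2])[:,None]
def proj(c,P):
    return cv2.projectPoints(np.array(P,float).reshape(-1,1,3),cv2.Rodrigues(c['R'])[0],c['t'],c['K'],c['D'])[0].reshape(-1,2)
def tri(c1,p1,c2,p2):
    o1,d1=ray(c1,p1);o2,d2=ray(c2,p2);d1=d1[0];d2=d2[0]
    A=np.c_[d1,-d2];x=np.linalg.lstsq(A,o2-o1,rcond=None)[0]
    a=o1+d1*x[0];b=o2+d2*x[1];return (a+b)/2,np.linalg.norm(a-b)
def snap(n,name,crop=None,f=1):
    c=cam(n); im=r.capture(n)[:,:,::-1].copy(); cv2.imwrite(f'pics/{name}_raw.png',im)
    if crop: x0,y0,x1,y1=crop; v=cv2.resize(im[y0:y1,x0:x1],None,fx=f,fy=f,interpolation=cv2.INTER_CUBIC)
    else: v=im
    cv2.imwrite(f'pics/{name}.png',v); return c,im
def orange(im,lo=(5,90,60),hi=(18,255,230)):
    hsv=cv2.cvtColor(im,cv2.COLOR_BGR2HSV); return cv2.inRange(hsv,lo,hi)
E
python3 - <<'E'
from h import *
for n,(x0,y0,x1,y1),f in [('top',(140,140,320,260),4.4),('top',(290,160,430,260),5.5),('side',(170,140,340,290),4)]:
    im=cv2.imread(f'pics/a_{n}.png')
    cv2.imwrite(f'pics/z_{n}{x0}.png',cv2.resize(im[y0:y1,x0:x1],None,fx=f,fy=f,interpolation=cv2.INTER_CUBIC))
im=cv2.imread('pics/a_top.png');c=cam('top');m=orange(im)
k,l,s,ce=cv2.connectedComponentsWithStats(m)
for i in range(1,k):
    if s[i,4]>60: print(ce[i],s[i],plane(c,[ce[i]],.02))
E
```

```text
[369.23571429  25.72857143] [351  22  43   9 140] [[ 1.31303386 -0.50009859  0.02      ]]
[365.57758621  49.14942529] [324  31  90  33 696] [[ 1.19740669 -0.47547958  0.02      ]]
[89.38663484 56.19809069] [ 64  48  58  22 419] [[1.1740491  0.70532745 0.02      ]]
[25.82397004 80.40449438] [  0  69  64  28 534] [[1.07343464 0.98900018 0.02      ]]
[96.44876325 82.9434629 ] [ 86  72  23  21 283] [[1.04643618 0.65934151 0.02      ]]
[271.72727273 100.24675325] [267  95  13  10  77] [[ 0.95841973 -0.07529633  0.02      ]]
[ 97.94722222 109.15833333] [ 61  97  61  24 360] [[0.92792904 0.64082038 0.02      ]]
[320.41832669 104.38247012] [310  96  20  20 251] [[ 0.94165963 -0.27275877  0.02      ]]
[173.66911765 111.11764706] [167 101  15  18 136] [[0.91333989 0.32179627 0.02      ]]
[400.27142857 113.2       ] [393 106  14  14  70] [[ 0.90849539 -0.60195828  0.02      ]]
[275.45777778 116.23555556] [267 108  19  17 225] [[ 0.88942452 -0.0898631   0.02      ]]
[ 21.23664122 120.22900763] [ 11 110  25  21 131] [[0.88933169 0.98262489 0.02      ]]
[ 48.39240506 121.98734177] [ 32 115  28  13
[... 694 characters left out ...]
736842] [231 220   9  15  95] [[0.44335977 0.06731998 0.02      ]]
[104.74256223 334.1523983 ] [    0   281   223   103 19764] [[0.03420551 0.55722178 0.02      ]]
[256.98591549 289.55633803] [223 287  62   6 284] [[ 0.209096  -0.0168105  0.02     ]]
[351.57682927 297.23170732] [326 286  61  31 820] [[ 0.17783825 -0.3712912   0.02      ]]
[439.93243243 294.95945946] [433 290  14  11  74] [[ 0.17779656 -0.71754919  0.02      ]]
[486.60869565 320.86024845] [474 309  25  25 322] [[ 0.06982024 -0.90836818  0.02      ]]
[306.43820225 365.46691635] [297 331  32  53 801] [[-0.07075989 -0.19891602  0.02      ]]
[250.29787234 359.37082067] [236 343  32  30 329] [[-0.04713136  0.00768531  0.02      ]]
```

View pics/z_top140.png

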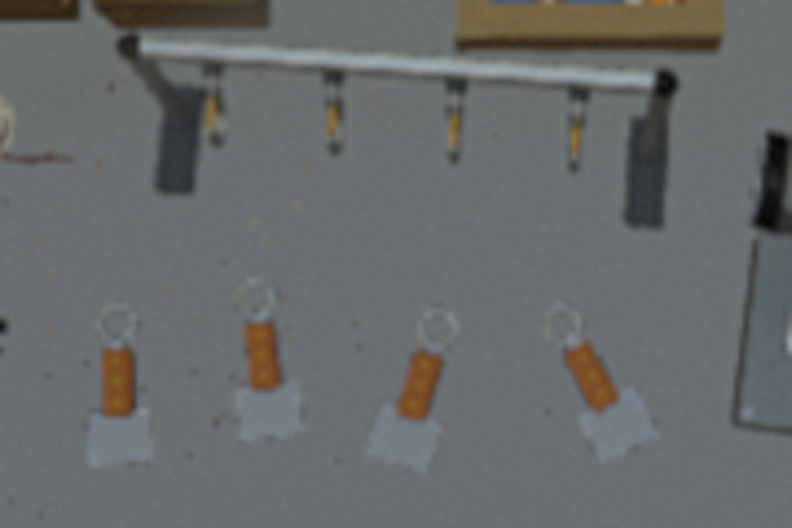

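View pics/z_top290.png

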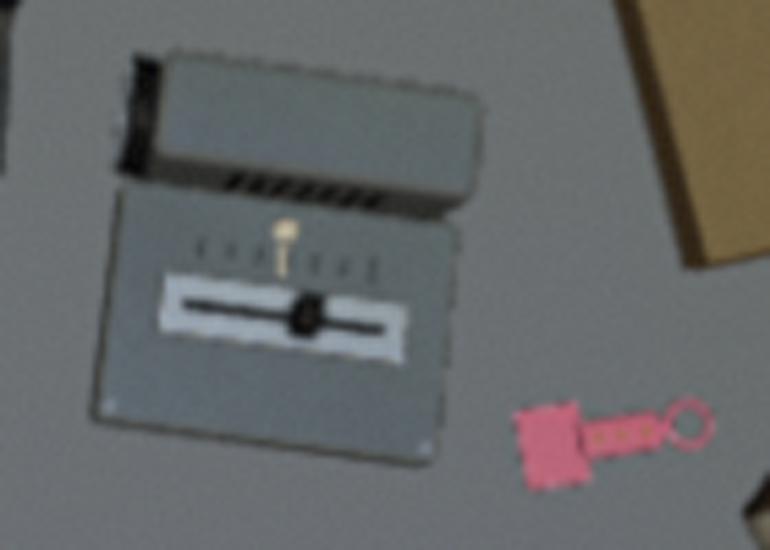

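View pics/z_side170.png

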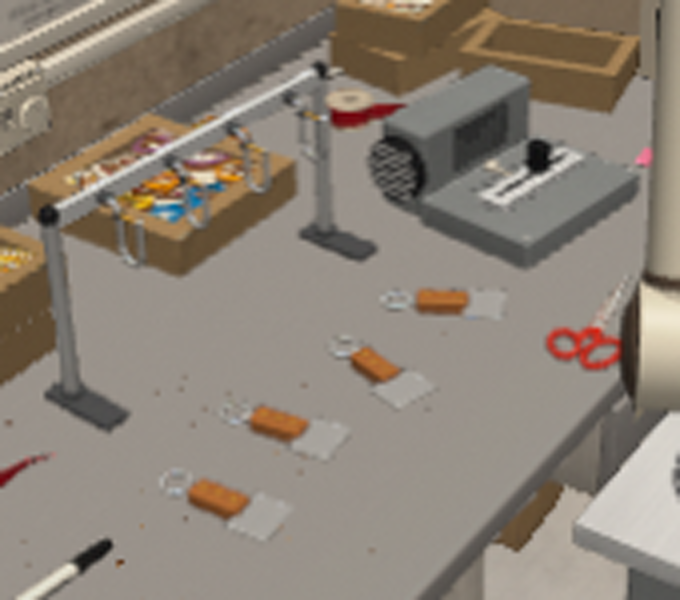

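```bash
python3 - <<'E'
from h import *
np.set_printoptions(precision=4,suppress=True)
c=cam('top');s=cam('side')
Z=lambda p,f,x0,y0:(np.array(p,float)+.5)/f+[x0-.5,y0-.5]
print('bar',plane(c,Z([(128,45),(665,83)],4.4,140,140),.226))
print('nose',plane(c,Z([(218,140),(335,150),(454,160),(573,168)],4.4,140,140),.218))
print('eyes',plane(c,Z([(117,323),(255,298),(438,328),(564,324)],4.4,140,140),.01))
print('handle',plane(c,Z([(118,382),(263,356),(420,386),(592,377)],4.4,140,140),.02))
B=lambda p:Z(p,5.5,290,160)
print('panel',plane(c,B([(93,418),(435,462),(458,228),(120,187)]),.04))
print('track',plane(c,B([(160,330),(403,362),(407,305),(165,277)]),.054))
print('grip',plane(c,B([(307,310)]),.094),'ptr tip',plane(c,B([(282,275)]),.045))
S=lambda p:Z(p,4,170,140)
print('side grip',plane(s,S([(538,146)]),.094))
print(tri(c,B([(307,310)]),s,S([(538,147)])))
print('side bar', tri(c,Z([(128,45)],4.4,140,140),s,S([(48,214)])),tri(c,Z([(665,83)],4.4,140,140),s,S([(320,70)])))
E
```

```text
bar [[ 0.6886  0.2885  0.226 ]
 [ 0.6569 -0.134   0.226 ]]
nose [[ 0.6132  0.2155  0.218 ]
 [ 0.605   0.1234  0.218 ]
 [ 0.5969  0.0305  0.218 ]
 [ 0.5906 -0.062   0.218 ]]
eyes [[ 0.4986  0.3355  0.01  ]
 [ 0.5211  0.2136  0.01  ]
 [ 0.4947  0.0522  0.01  ]
 [ 0.4983 -0.058   0.01  ]]
handle [[ 0.4453  0.3305  0.02  ]
 [ 0.4685  0.2038  0.02  ]
 [ 0.4426  0.0669  0.02  ]
 [ 0.4505 -0.0819  0.02  ]]
panel [[ 0.409  -0.2026  0.04  ]
 [ 0.3774 -0.4382  0.04  ]
 [ 0.5404 -0.4614  0.04  ]
 [ 0.5696 -0.2244  0.04  ]]
track [[ 0.4677 -0.248   0.054 ]
 [ 0.445  -0.4151  0.054 ]
 [ 0.4844 -0.4195  0.054 ]
 [ 0.5042 -0.2523  0.054 ]]
grip [[ 0.4756 -0.3418  0.094 ]] ptr tip [[ 0.5068 -0.3349  0.045 ]]
side grip [[ 0.4672 -0.3332  0.094 ]]
(array([ 0.4751, -0.3443,  0.0855]), np.float64(0.003709832934825924))
side bar (array([0.6853, 0.2861, 0.2334]), np.float64(0.002562542296167987)) (array([ 0.6542, -0.1343,  0.2312]), np.float64(0.002801155982898992))
```

```bash
cat >> h.py <<'E'
np.set_printoptions(precision=4,suppress=True)
def want(ydeg,pitch=0):
    a=np.radians(ydeg); y=np.array([np.cos(a),np.sin(a),0]); x=np.array([0,0,-1.]); return np.c_[x,y,np.cross(x,y)]
def go(p,ydeg):
    s=r.sense(); R=s['ee_rot']; dp=R.T@(np.array(p)-s['tcp_pos'])
    rv=np.degrees(cv2.Rodrigues(R.T@want(ydeg))[0].ravel())
    rows=max(np.ceil(np.linalg.norm(dp)/.0417),np.ceil(np.linalg.norm(rv)/7.16))
    print('t',round(s['time_s'],2),'tcp',s['tcp_pos'],'rv',rv.round(2),'d',dp.round(4),'rows>=',rows,'F',s['wrist_force'].round(1),'w',round(s['gripper_width']*87,1))
E
python3 -c "
from h import *
go([.47,-.34,.22],82.7)"
```

```text
t 0.15 tcp [ 0.1429 -0.608   0.1969] rv [20.52 -0.02 -0.09] d [-0.0228  0.1861  0.3797] rows>= 11.0 F [ 0.4  0.1 -0.6] w 87.0
```

move_arm --increments '[20.5,0,0,-0.023,0.186,0.38,0.087,20.5,0,0,-0.023,0.186,0.38,0.087,20.5,0,0,-0.023,0.186,0.38,0.087,20.5,0,0,-0.023,0.186,0.38,0.087,20.5,0,0,-0.023,0.186,0.38,0.087,20.5,0,0,-0.023,0.186,0.38,0.087,20.5,0,0,-0.023,0.186,0.38,0.087,20.5,0,0,-0.023,0.186,0.38,0.087,20.5,0,0,-0.023,0.186,0.38,0.087,20.5,0,0,-0.023,0.186,0.38,0.087,20.5,0,0,-0.023,0.186,0.38,0.087,20.5,0,0,-0.023,0.186,0.38,0.087]'

```text
time_s: 1.15
tcp_pos: [0.4729, -0.3381, 0.2204]
ee_rot: [[0.0, 0.122, 0.993], [0.0, 0.993, -0.122], [-1.0, 0.0, 0.0]]
wrist_force: [-0.0, -0.8, -0.6]
gripper_width: 0.998
```

```bash
python3 -c "
from h import *
go([.4755,-.342,.075],82.7)
snap('wrist','w1')"
```

```text
t 1.15 tcp [ 0.4729 -0.3381  0.2204] rv [ 0.29  0.01 -0.02] d [ 0.1454 -0.0036  0.003 ] rows>= 4.0 F [-0.  -0.8 -0.6] w 86.9
```

View pics/w1.png

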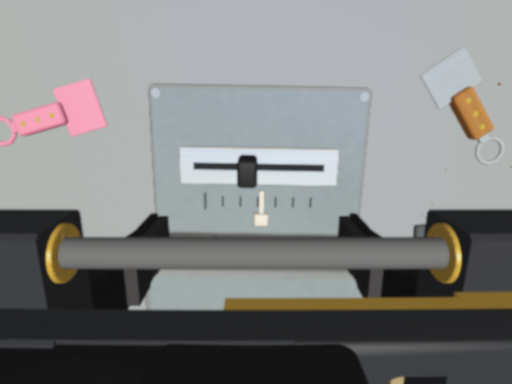

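```bash
python3 -c "
from h import *
im=cv2.imread('pics/w1.png');cv2.imwrite('pics/w1z.png',cv2.resize(im[75:240,140:380],None,fx=3.3,fy=3.3,interpolation=cv2.INTER_CUBIC))"
```

```text
(no output)
```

View pics/w1z.png

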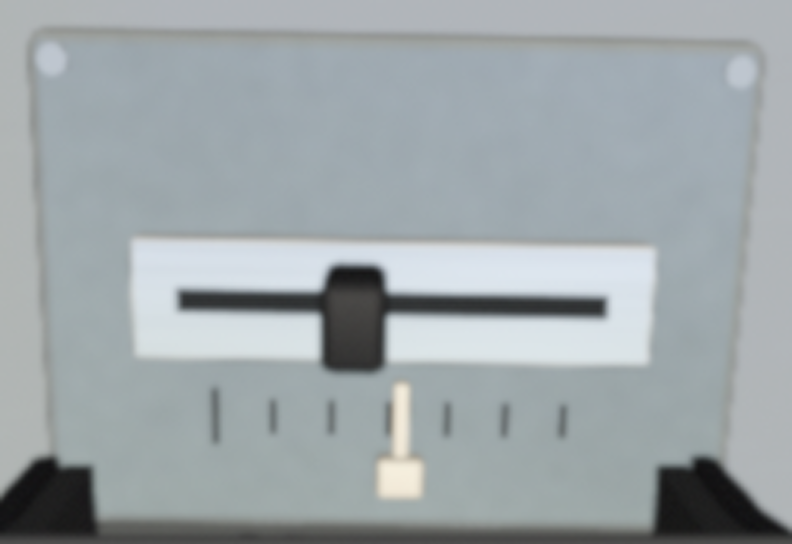

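```bash
python3 -c "
from h import *
c=cam('wrist')
Z=lambda p:(np.array(p,float)+.5)/3.3+[139.5,74.5]
tr=plane(c,Z([(132,237),(656,246),(650,366),(135,357)]),.054)
pa=plane(c,Z([(30,30),(763,45)]),.04)
ti=plane(c,Z([(215,415),(273,416),(331,417),(389,418),(447,420),(504,420),(562,421)]),.04)
g=plane(c,Z([(354,322)]),.094);p=plane(c,Z([(401,383)]),.043)
print(tr,pa,ti,g,p)
o=tr.mean(0);v=(tr[1]+tr[2]-tr[0]-tr[3]);ang=np.degrees(np.arctan2(v[1],v[0]));print('o',o,'yang',ang)
for q in (pa,ti): w=q[-1]-q[0];print(np.degrees(np.arctan2(w[1],w[0])),np.linalg.norm(w[:2]))
u=v/np.linalg.norm(v)
for n,q in (('tick',ti),('grip',g),('ptr',p)): print(n,(q-o)@u)
"
```

```text
[[ 0.4416 -0.4136  0.054 ]
 [ 0.4654 -0.2476  0.054 ]
 [ 0.5048 -0.2521  0.054 ]
 [ 0.4806 -0.4196  0.054 ]] [[ 0.3737 -0.4375  0.04  ]
 [ 0.4075 -0.206   0.04  ]] [[ 0.5074 -0.3993  0.04  ]
 [ 0.5103 -0.3795  0.04  ]
 [ 0.5131 -0.3597  0.04  ]
 [ 0.516  -0.3398  0.04  ]
 [ 0.5192 -0.32    0.04  ]
 [ 0.5217 -0.3004  0.04  ]
 [ 0.5246 -0.2805  0.04  ]] [[ 0.4697 -0.345   0.094 ]] [[ 0.5033 -0.3342  0.043 ]]
o [ 0.4731 -0.3332  0.054 ] yang 81.81022711614206
81.69987281508672 0.23392881094201903
81.78293153698158 0.12005702813656897
tick [-0.0606 -0.0405 -0.0205 -0.0004  0.0197  0.0394  0.0595]
grip [-0.0121]
ptr [0.0034]
```

```bash
python3 -c "
from h import *
go([.472,-.345,.075],81.8)"
```

```text
t 1.2 tcp [ 0.4713 -0.3392  0.2203] rv [ 1.09 -0.05 -0.02] d [ 0.1453 -0.0057  0.0016] rows>= 4.0 F [-0.3  0.4  0.1] w 86.9
```

move_arm --increments '[1.1,0,0,0.04,-0.005,0.0015,0.087,1.1,0,0,0.08,-0.005,0.0015,0.087,1.1,0,0,0.12,-0.005,0.0015,0.087,1.1,0,0,0.145,-0.005,0.0015,0.087,1.1,0,0,0.145,-0.005,0.0015,0.087,1.1,0,0,0.145,-0.005,0.0015,0.087,1.1,0,0,0.145,-0.005,0.0015,0.0,1.1,0,0,0.145,-0.005,0.0015,0.0,1.1,0,0,0.145,-0.005,0.0015,0.0,1.1,0,0,0.145,-0.005,0.0015,0.0,1.1,0,0,0.145,-0.005,0.0015,0.0,1.1,0,0,0.145,-0.005,0.0015,0.0]'

```text
time_s: 2.2
tcp_pos: [0.4715, -0.3456, 0.0764]
ee_rot: [[0.001, 0.146, 0.989], [-0.0, 0.989, -0.146], [-1.0, -0.0, 0.001]]
wrist_force: [0.3, -0.5, 0.5]
gripper_width: 0.633
```

```bash
python3 -c "
from h import *
go([.4645,-.3926,.075],81.8)
print(r.sense()['moment'])"
```

```text
t 2.2 tcp [ 0.4715 -0.3456  0.0764] rv [-0.17  0.07  0.02] d [ 0.0015 -0.0475 -0.0001] rows>= 2.0 F [ 0.3 -0.5  0.5] w 55.1
[-0.01   -0.0405  0.0141]
```

move_arm --increments '[0,0,0,0,0,0,0,0,0,0,0,0,0,0,0,0,0,0,0,0,0,0,0,0,0,0,0,0,0,0,0,0,0,0,0,0,0,0,0,0,0,0,0,0,0,0,0,0,0,0,0,0,0,0,0,0,0,0,0,0,0,0,0]'

```text
time_s: 2.95
tcp_pos: [0.4712, -0.3456, 0.0757]
ee_rot: [[-0.0, 0.146, 0.989], [-0.0, 0.989, -0.146], [-1.0, -0.0, -0.0]]
wrist_force: [-0.3, 0.7, 0.8]
gripper_width: 0.018
```

```bash
python3 -c "
from h import *
go([.4645,-.3926,.075],81.8)"
```

```text
t 2.95 tcp [ 0.4712 -0.3456  0.0757] rv [-0.18 -0.    0.  ] d [ 0.0007 -0.0475  0.0002] rows>= 2.0 F [-0.3  0.7  0.8] w 1.6
```

```bash
python3 -c "
from h import *
snap('wrist','w2'); snap('side','s2',(230,130,350,220),6)
snap('top','t2',(290,150,420,250),6)"
```

```text
(no output)
```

View pics/w2.png

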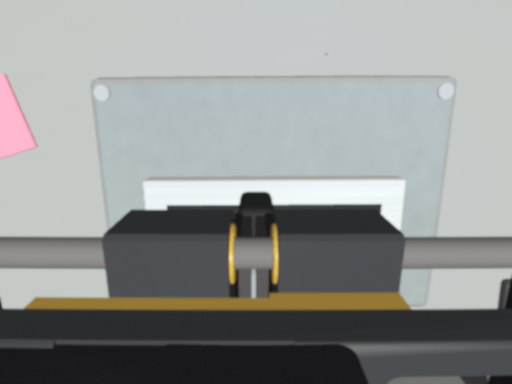

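View pics/s2.png

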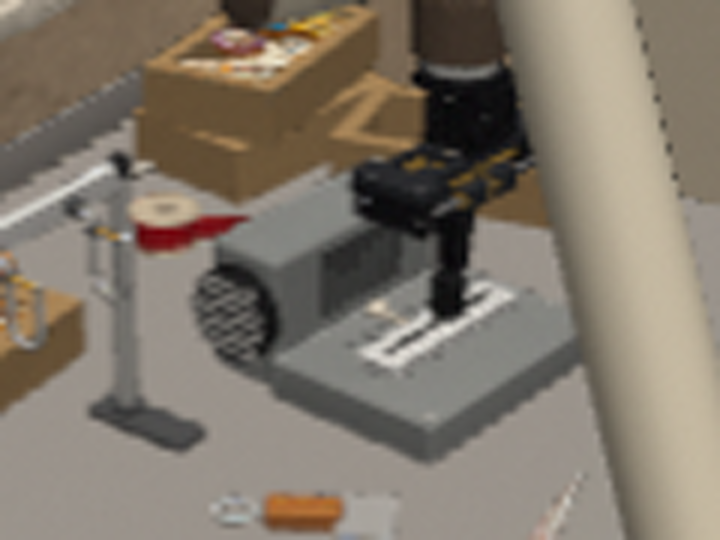

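View pics/t2.png

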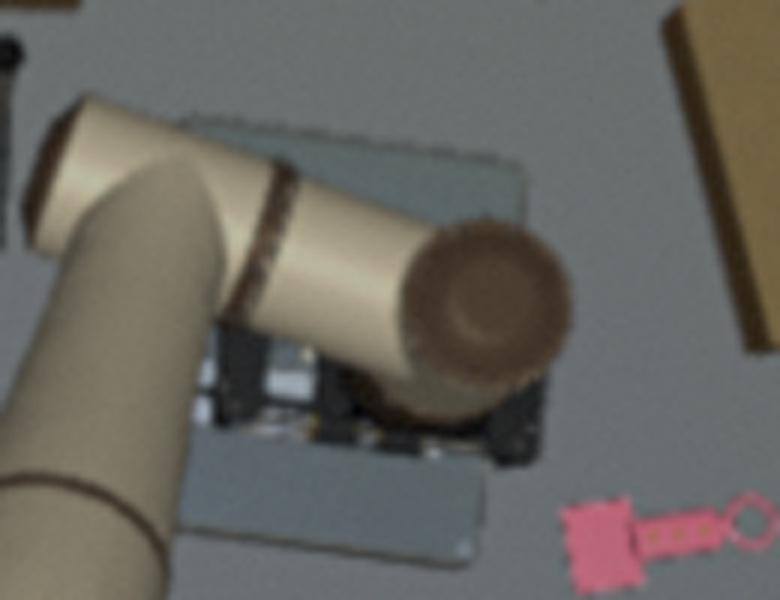

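```bash
python3 -c "
from h import *
print(r.sense()['gripper_width'],r.sense()['wrist_force'])
im=cv2.imread('pics/w2_raw.png')[170:320,180:340];im=np.clip(im.astype(float)*2.2,0,255).astype(np.uint8)
cv2.imwrite('pics/w2z.png',cv2.resize(im,None,fx=4,fy=4,interpolation=cv2.INTER_CUBIC))
c=cam('wrist');R=want(81.8)
print(proj(c,[[.4715,-.3456,z] for z in (.054,.068,.094)]))
print(proj(c,[np.array([.4715,-.3456,.094])+R[:,2]*-.014]))
"
```

```text
0.003166429338540616 [-0.2461  0.1309 -0.4136]
[[253.1058 207.0763]
 [253.0925 214.1341]
 [253.0625 230.054 ]]
[[252.9445 205.1416]]
```

View pics/w2z.png

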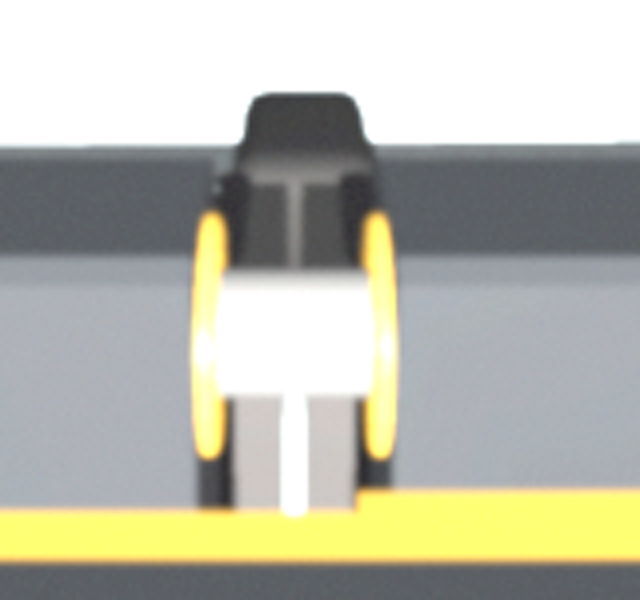

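move_arm --increments '[0,0,0,0,-0.004,0,0,0,0,0,0,-0.008,0,0,0,0,0,0,-0.012,0,0,0,0,0,0,-0.012,0,0,0,0,0,0,-0.012,0,0]'

```text
time_s: 3.52
tcp_pos: [0.4693, -0.3578, 0.0756]
ee_rot: [[-0.0, 0.146, 0.989], [0.0, 0.989, -0.146], [-1.0, 0.0, -0.0]]
wrist_force: [0.4, -0.9, -0.9]
gripper_width: 0.009
```

```bash
python3 -c "
from h import *
go([.4645,-.3926,.075],81.8)
c,im=snap('wrist','w3')
im=im[150:320,120:400];im=np.clip(im.astype(float)*2.2,0,255).astype(np.uint8)
cv2.imwrite('pics/w3z.png',cv2.resize(im,None,fx=2.8,fy=2.8,interpolation=cv2.INTER_CUBIC))
"
```

```text
t 3.52 tcp [ 0.4693 -0.3578  0.0756] rv [-0.22 -0.01 -0.  ] d [ 0.0006 -0.0351  0.0003] rows>= 1.0 F [ 0.4 -0.9 -0.9] w 0.7
```

View pics/w3z.png

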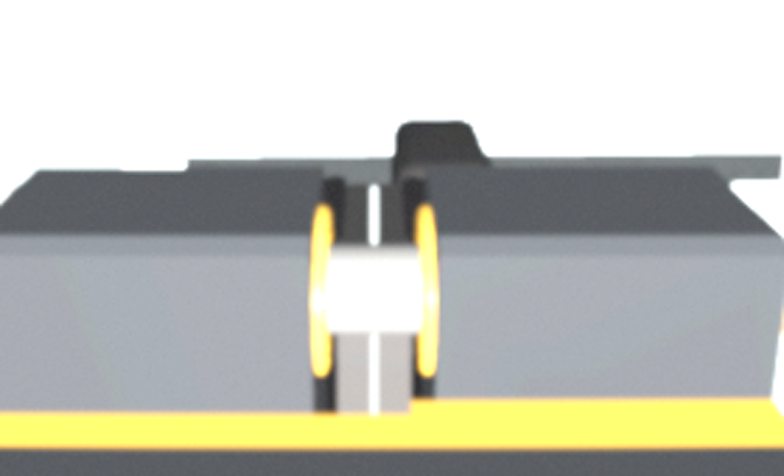

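```bash
python3 -c "
from h import *
c=cam('wrist')
print(-c['R'].T@c['t'])
for z in (.054,.074,.094): print(z,plane(c,[[265,194],[287,194],[261,207],[291,207]],z))
print(proj(c,[[.4693-.0095,-.3578,.068],[.4693,-.3578,.068],[.4693+.0095,-.3578,.068]]))
R=want(81.8);o=np.array([.4715,-.3455,0]);
for z in (.054,.074,.094):
  print(z,proj(c,[o+R[:,2]*a*.014+R[:,1]*b*.01+[0,0,z] for a,b in ((-1,-1),(-1,1),(1,-1),(1,1))]).round(0).tolist())
"
```

```text
[ 0.4028 -0.3476  0.2628]
0.054 [[ 0.4619 -0.3488  0.054 ]
 [ 0.464  -0.3347  0.054 ]
 [ 0.4703 -0.3526  0.054 ]
 [ 0.4732 -0.3332  0.054 ]]
0.074 [[ 0.4563 -0.3487  0.074 ]
 [ 0.4582 -0.336   0.074 ]
 [ 0.4638 -0.3521  0.074 ]
 [ 0.4664 -0.3346  0.074 ]]
0.094 [[ 0.4506 -0.3486  0.094 ]
 [ 0.4523 -0.3372  0.094 ]
 [ 0.4574 -0.3516  0.094 ]
 [ 0.4597 -0.336   0.094 ]]
[[250.498  198.9981]
 [252.8208 213.7539]
 [255.0916 228.1762]]
0.054 [[257.0, 187.0], [288.0, 186.0], [257.0, 227.0], [287.0, 227.0]]
0.074 [[257.0, 195.0], [291.0, 195.0], [257.0, 240.0], [290.0, 239.0]]
0.094 [[257.0, 205.0], [295.0, 205.0], [257.0, 254.0], [294.0, 254.0]]
```

```bash
python3 -c "
from h import *
c,im=snap('side','s3')
print(proj(c,[[.4693,-.3578,.068],[.4693,-.3578,.119],[.4715,-.3455,.094],[.4715,-.3455,.054]]))
im=im[140:200,270:340];im=np.clip(im.astype(float)*1.8,0,255).astype(np.uint8)
cv2.imwrite('pics/s3z.png',cv2.resize(im,None,fx=10,fy=10,interpolation=cv2.INTER_CUBIC))
"
```

```text
[[305.9561 178.637 ]
 [306.3125 169.6526]
 [304.5616 174.9377]
 [304.2964 181.9372]]
```

View pics/s3z.png

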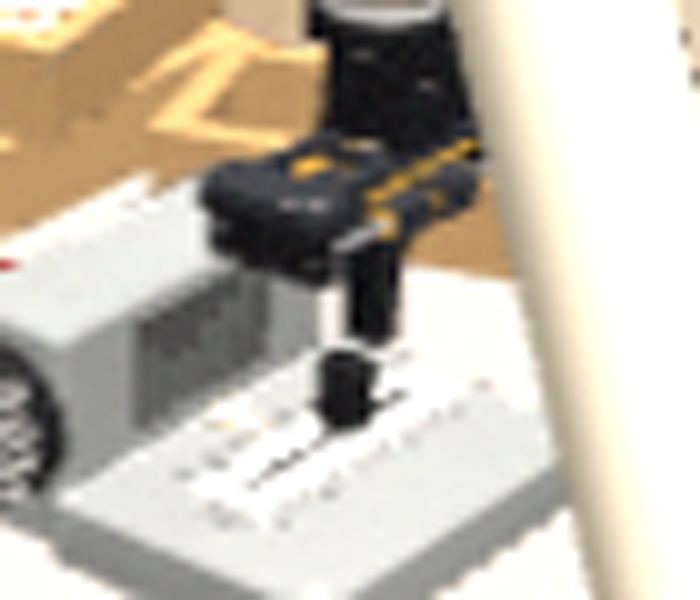

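```bash
python3 -c "
from h import *
c=cam('side')
P=np.array([.143,-.608,.197])
y=np.array([-.2286,.9735,0])
print(proj(c,[P+y*a+[0,0,b] for b in (-.008,.02,.062) for a in (-.0435,.0435)]))
im=cv2.imread('pics/a_side.png')[90:165,360:430];im=np.clip(im.astype(float)*1.8,0,255).astype(np.uint8)
cv2.imwrite('pics/s0z.png',cv2.resize(im,None,fx=8,fy=8,interpolation=cv2.INTER_CUBIC))
"
```

```text
[[388.8949 150.6042]
 [387.2023 157.4957]
 [389.6102 145.5524]
 [387.9415 152.2991]
 [390.6887 137.8553]
 [389.0569 144.3748]]
```

View pics/s0z.png

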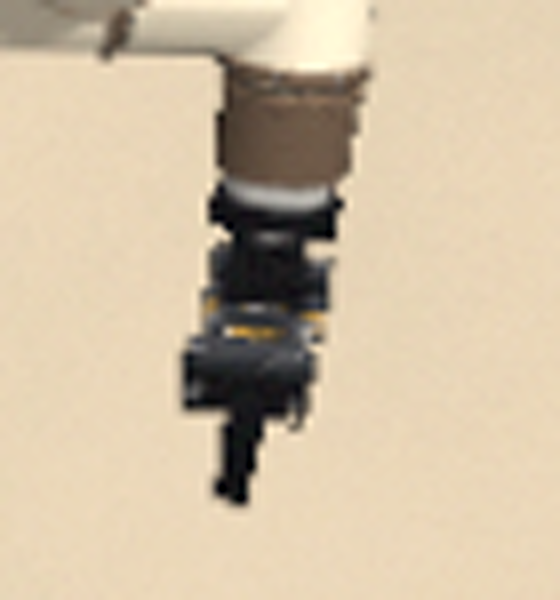

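The side view shows that the fingertips end about level with the grip's top, roughly 18 mm behind the TCP rather than 8 mm ahead of it. The fingers therefore closed above the grip and did not move it. I'll go lower, watching the force.

move_arm --increments '[0,0,0,-0.02,0.012,0.001,0.06,0,0,0,-0.02,0.012,0.001,0.06,0,0,0,-0.02,0.012,0.001,0.06,0,0,0,-0.02,0.012,0.001,0.06,0,0,0,-0.02,0.012,0.001,0.06,0,0,0,-0.02,0.012,0.001,0.06,0,0,0,-0.02,0.012,0.001,0.06,0,0,0,-0.02,0.012,0.001,0.06,0,0,0,-0.02,0.012,0.001,0.06,0,0,0,-0.02,0.012,0.001,0.06,0,0,0,-0.02,0.012,0.001,0.06,0,0,0,-0.02,0.012,0.001,0.06]'

```text
time_s: 4.62
tcp_pos: [0.4722, -0.3457, 0.0957]
ee_rot: [[-0.0, 0.146, 0.989], [-0.0, 0.989, -0.146], [-1.0, -0.0, -0.0]]
wrist_force: [-0.4, 0.4, -0.0]
gripper_width: 0.682
```

```bash
python3 -c "
from h import *
go([.4715,-.3455,.046],81.8)
c,im=snap('wrist','w4')
"
```

```text
t 4.62 tcp [ 0.4722 -0.3457  0.0957] rv [-0.18 -0.    0.  ] d [ 0.0497  0.0001 -0.0007] rows>= 2.0 F [-0.4  0.4 -0. ] w 59.3
```

View pics/w4.png

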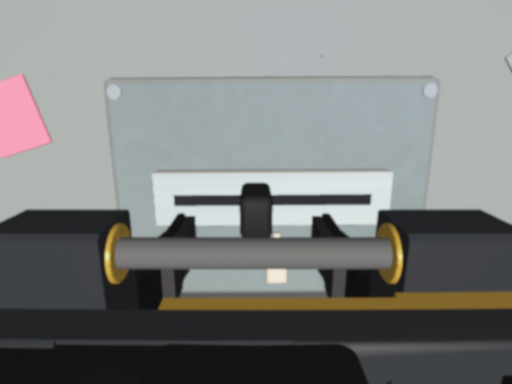

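move_arm --increments '[0,0,0,0.015,0,-0.0005,0.06,0,0,0,0.03,0,-0.0005,0.06,0,0,0,0.04,0,-0.0005,0.06,0,0,0,0.048,0,-0.0005,0.06,0,0,0,0.048,0,-0.0005,0.06,0,0,0,0.048,0,-0.0005,0.06]'

```text
time_s: 5.17
tcp_pos: [0.4717, -0.3457, 0.0476]
ee_rot: [[-0.001, 0.145, 0.989], [0.0, 0.989, -0.145], [-1.0, -0.0, -0.001]]
wrist_force: [0.8, 0.3, 0.7]
gripper_width: 0.688
```

move_arm --increments '[0,0,0,0,0,0,0,0,0,0,0,0,0,0,0,0,0,0,0,0,0,0,0,0,0,0,0,0,0,0,0,0,0,0,0,0,0,0,0,0,0,0,0,0,0,0,0,0,0,0,0,0,0,0,0,0,0,0,0,0,0,0,0,0,0,0,0,0,0,0]'

```text
time_s: 6.0
tcp_pos: [0.4718, -0.3455, 0.0479]
ee_rot: [[0.0, 0.145, 0.989], [0.0, 0.989, -0.145], [-1.0, 0.0, 0.0]]
wrist_force: [-0.5, 1.1, 1.4]
gripper_width: 0.226
```

```bash
python3 -c "
from h import *
go([.4645,-.3926,.046],81.8)
c,im=snap('wrist','w5')
"
```

```text
t 6.0 tcp [ 0.4718 -0.3455  0.0479] rv [-0.16  0.   -0.  ] d [ 0.0019 -0.0476 -0.0004] rows>= 2.0 F [-0.5  1.1  1.4] w 19.6
```

move_arm --increments '[0,0,0,0,-0.012,0,0,0,0,0,0,-0.024,0,0,0,0,0,0,-0.034,0,0,0,0,0,0,-0.042,0,0,0,0,0,0,-0.046,0,0,0,0,0,0,-0.049,0,0,0,0,0,0,-0.049,0,0,0,0,0,0,-0.049,0,0]'

```text
time_s: 6.72
tcp_pos: [0.4651, -0.392, 0.0479]
ee_rot: [[0.001, 0.146, 0.989], [0.003, 0.989, -0.146], [-1.0, 0.003, 0.0]]
wrist_force: [1.9, 10.3, 3.9]
gripper_width: 0.228
```

move_arm --increments '[0,0,0,0,-0.002,0,0,0,0,0,0,-0.004,0,0,0,0,0,0,-0.004,0,0]'

```text
time_s: 6.97
tcp_pos: [0.465, -0.3923, 0.0478]
ee_rot: [[0.001, 0.147, 0.989], [0.008, 0.989, -0.147], [-1.0, 0.008, -0.001]]
wrist_force: [5.2, 24.3, 9.4]
gripper_width: 0.225
```

```bash
python3 -c "
from h import *
go([.4645,-.3926,.046],81.8)
c,im=snap('wrist','w6',(80,60,440,260),2.2)
"
```

```text
t 6.97 tcp [ 0.465  -0.3923  0.0478] rv [-0.23 -0.04 -0.48] d [ 0.0018 -0.0004 -0.0005] rows>= 1.0 F [ 5.2 24.3  9.4] w 19.6
```

View pics/w6.png

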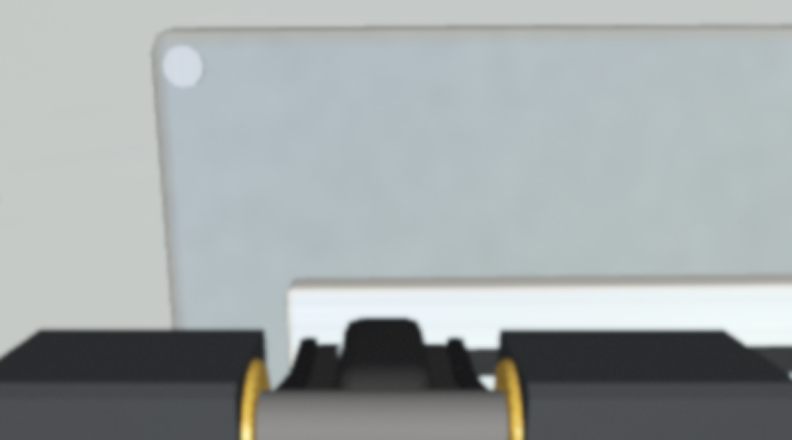

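move_arm --increments '[0,0,0,0,0.004,0,0,0,0,0,0,0.004,0,0,0,0,0,0,0.004,0,0.05,0,0,0,0,0.004,0,0.05,0,0,0,0,0.004,0,0.05,0,0,0,0,0.004,0,0.05,0,0,0,0,0.004,0,0.05,0,0,0,0,0.004,0,0.05,0,0,0,-0.03,0.004,0,0.05,0,0,0,-0.07,0.004,0,0.06,0,0,0,-0.11,0.004,0,0.087,0,0,0,-0.15,0.004,0,0.087]'

```text
time_s: 8.02
tcp_pos: [0.464, -0.3942, 0.1993]
ee_rot: [[-0.001, 0.146, 0.989], [0.0, 0.989, -0.146], [-1.0, -0.0, -0.001]]
wrist_force: [0.8, 0.4, 0.1]
gripper_width: 0.721
```

```bash
python3 -c "
from h import *
go([.45,-.21,.25],70)
c,im=snap('wrist','w7')
Z=lambda p:p
"
```

```text
t 8.02 tcp [ 0.464  -0.3942  0.1993] rv [11.6  -0.06  0.01] d [-0.0507  0.1802 -0.0408] rows>= 5.0 F [0.8 0.4 0.1] w 62.7
```

View pics/w7.png

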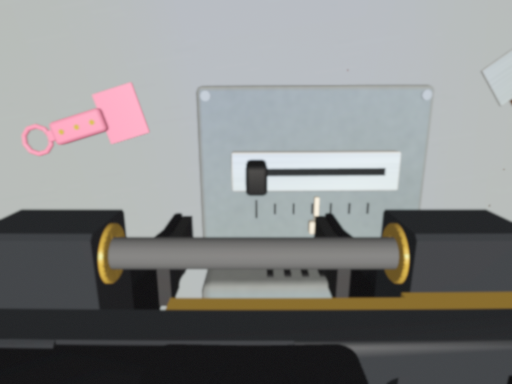

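The grip now sits at the first tick (about (256,178)), so the blower is off. Next I'll look at the scrapers.

```bash
python3 -c "
from h import *
go([.51,-.02,.26],90)"
```

```text
t 8.07 tcp [ 0.4679 -0.3977  0.2096] rv [-8.3   0.77  0.59] d [-0.0541  0.3794 -0.0121] rows>= 10.0 F [ 1.4 -1.4  7.1] w 66.1
```

move_arm --increments '[-8,0,0,-0.06,0.38,-0.01,0.087,-8,0,0,-0.06,0.38,-0.01,0.087,-8,0,0,-0.06,0.38,-0.01,0.087,-8,0,0,-0.06,0.38,-0.01,0.087,-8,0,0,-0.06,0.38,-0.01,0.087,-8,0,0,-0.06,0.38,-0.01,0.087,-8,0,0,-0.06,0.38,-0.01,0.087,-8,0,0,-0.06,0.38,-0.01,0.087,-8,0,0,-0.06,0.38,-0.01,0.087,-8,0,0,-0.06,0.38,-0.01,0.087,-8,0,0,-0.06,0.38,-0.01,0.087,-8,0,0,-0.06,0.38,-0.01,0.087]'

```text
time_s: 9.07
tcp_pos: [0.5099, -0.0165, 0.2575]
ee_rot: [[-0.0, 0.005, 1.0], [-0.0, 1.0, -0.005], [-1.0, -0.0, -0.0]]
wrist_force: [0.1, -0.3, -0.6]
gripper_width: 1.001
```

```bash
python3 -c "
from h import *
go([.51,-.02,.26],90);print(r.sense()['joint_velocities'])
c,im=snap('wrist','w8')
go([.51,-.02,.26],90);print(r.sense()['joint_velocities'])
m=orange(im);k,l,s,ce=cv2.connectedComponentsWithStats(m)
for i in range(1,k):
    if s[i,4]>300: print(ce[i],s[i],plane(c,[ce[i]],.02))
"
```

```text
t 9.07 tcp [ 0.5099 -0.0165  0.2575] rv [-0.31 -0.02  0.01] d [-0.0025 -0.0035  0.0001] rows>= 1.0 F [ 0.1 -0.3 -0.6] w 87.0
[-1.9803  0.042  -0.676   0.0038 -0.065  -0.0102]
t 9.12 tcp [ 0.5097 -0.0173  0.2573] rv [-0.39 -0.05  0.02] d [-0.0027 -0.0027  0.0003] rows>= 1.0 F [-0.4 -0.4 -1.1] w 86.8
[-1.3484  0.0879 -0.147  -0.0191 -0.1572 -0.1231]
[321.04    99.8602] [305  75  33  51 901] [[0.4425 0.0672 0.02  ]]
[201.3227 106.7159] [183  83  38  49 880] [[ 0.4498 -0.08    0.02  ]]
[427.817  120.6298] [416  97  25  49 967] [[0.4681 0.2019 0.02  ]]
```

View pics/w8.png

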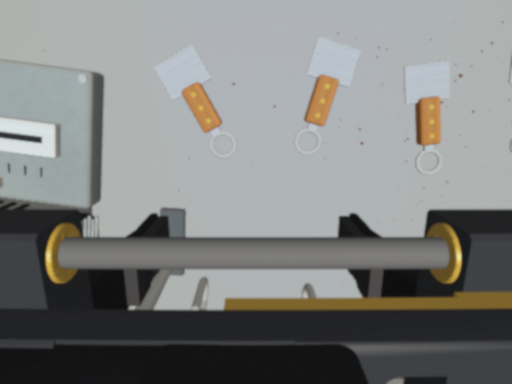

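```bash
python3 -c "
from h import *
go([.68,.08,.40],86)"
```

```text
t 9.12 tcp [ 0.5097 -0.0173  0.2573] rv [ 3.61 -0.05  0.02] d [-0.1429  0.0984  0.1695] rows>= 6.0 F [-0.4 -0.4 -1.1] w 86.8
```

move_arm --increments '[3.6,0,0,-0.04,0.02,0.02,0.087,3.6,0,0,-0.075,0.04,0.04,0.087,3.6,0,0,-0.11,0.06,0.06,0.087,3.6,0,0,-0.143,0.08,0.09,0.087,3.6,0,0,-0.143,0.098,0.125,0.087,3.6,0,0,-0.143,0.098,0.16,0.087,3.6,0,0,-0.143,0.098,0.17,0.087,3.6,0,0,-0.143,0.098,0.17,0.087,3.6,0,0,-0.143,0.098,0.17,0.087,3.6,0,0,-0.143,0.098,0.17,0.087]'

```text
time_s: 9.95
tcp_pos: [0.6803, 0.0784, 0.4005]
ee_rot: [[-0.001, 0.071, 0.997], [-0.001, 0.997, -0.071], [-1.0, -0.001, -0.001]]
wrist_force: [0.4, -0.6, 0.4]
gripper_width: 1.001
```

```bash
python3 -c "
from h import *
go([.68,.08,.40],86)
c,im=snap('wrist','w9')
np.savez('c9.npz',**c)
"
```

```text
t 9.95 tcp [0.6803 0.0784 0.4005] rv [-0.09 -0.05  0.04] d [ 0.0005  0.0016 -0.0005] rows>= 1.0 F [ 0.4 -0.6  0.4] w 87.1
```

View pics/w9.png

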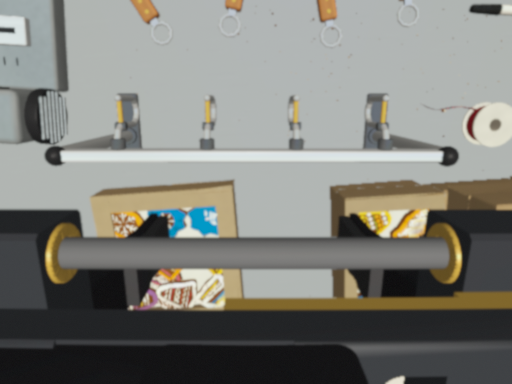

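```bash
python3 -c "
import cv2
im=cv2.imread('pics/w9.png')
a=im[80:170,40:250];b=im[80:170,260:470]
import numpy as np
cv2.imwrite('pics/w9z.png',cv2.resize(np.vstack([a,b]),None,fx=3.3,fy=3.3,interpolation=cv2.INTER_CUBIC))"
```

```text
(no output)
```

View pics/w9z.png

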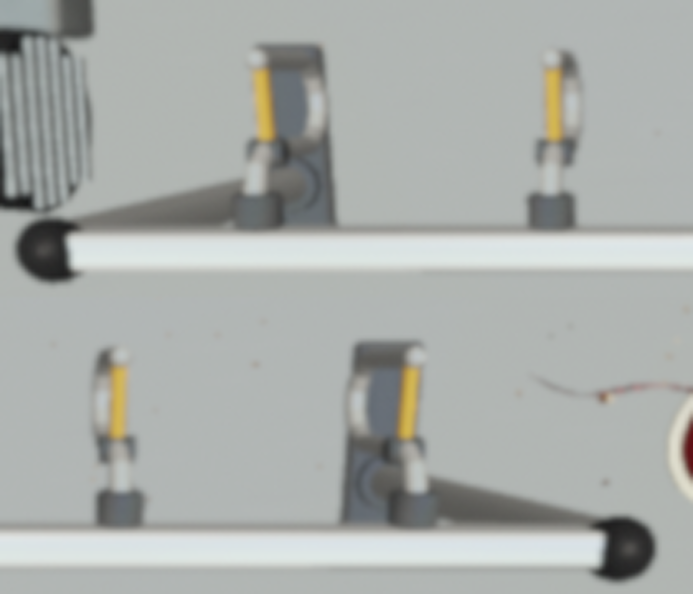

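```bash
python3 -c "
from h import *
c=dict(np.load('c9.npz'))
A=lambda p:(np.array(p,float)+.5)/3.3+[39.5,79.5]
B=lambda p:(np.array(p,float)+.5)/3.3+[259.5,79.5]
n=plane(c,np.r_[A([(258,58),(553,58)]),B([(120,57),(416,57)])],.218)
print(n,np.diff(n[:,1]))
b=plane(c,np.r_[A([(50,250)]),B([(625,251)])],.226);print(b)
v=n[3]-n[0];print('nose yaw',np.degrees(np.arctan2(v[1],v[0])),np.linalg.norm(v)); v=b[1]-b[0];print('bar',np.degrees(np.arctan2(v[1],v[0])),np.linalg.norm(v))
m=b.mean(0);u=v/np.linalg.norm(v);x=np.array([u[1],-u[0],0])
print([m-.06*x+y*u for y in (-.144,-.048,.048,.144)])
"
```

```text
[[ 0.5991 -0.0609  0.218 ]
 [ 0.6063  0.0346  0.218 ]
 [ 0.6129  0.1289  0.218 ]
 [ 0.6196  0.2245  0.218 ]] [0.0954 0.0944 0.0956]
[[ 0.6551 -0.1374  0.226 ]
 [ 0.6867  0.2922  0.226 ]]
nose yaw 85.89014997950405 0.28612909491887195
bar 85.79669574572124 0.4307711503329521
[array([ 0.6005, -0.0618,  0.226 ]), array([0.6075, 0.034 , 0.226 ]), array([0.6146, 0.1297, 0.226 ]), array([0.6216, 0.2254, 0.226 ])]
```

```bash
python3 -c "
from h import *
s0=r.sense()
import h
class S: pass
# camera pose for w8
cal=r.calibration('wrist');T=np.eye(4);T[:3,:3]=want(89.7);T[:3,3]=[.5099,-.0165,.2575];T=T@cal['tool_from_camera']
K=np.array([[cal['fx'],0,cal['cx']],[0,cal['fy'],cal['cy']],[0,0,1.]])
c=dict(K=K,D=cal['D'],R=T[:3,:3].T,t=-T[:3,:3].T@T[:3,3])
im=cv2.imread('pics/w8.png');m=orange(im)
cn,_=cv2.findContours(m,cv2.RETR_EXTERNAL,cv2.CHAIN_APPROX_NONE)
for q in cn:
    if cv2.contourArea(q)>300:
        P=plane(c,q.reshape(-1,2),.017)[:,:2].astype(np.float32)*1000
        print(cv2.minAreaRect(P))
E=plane(c,[[222.5,144.5],[308,141],[429,161]],.01);print(E)
"
```

```text
((469.35931396484375, 203.6336212158203), (58.576744079589844, 29.92392349243164), 6.185962677001953)
((450.40338134765625, -80.3364486694336), (57.70106506347656, 25.145465850830078), 28.046239852905273)
((443.05133056640625, 67.65178680419922), (25.31061553955078, 57.71391296386719), 73.53785705566406)
[[ 0.498  -0.0561  0.01  ]
 [ 0.4941  0.0544  0.01  ]
 [ 0.5212  0.2149  0.01  ]]
```

```bash
python3 -c "
from h import *
go([.4504,-.0803,.10],117.5);print(r.sense()['joints'])"
```

```text
t 10.0 tcp [0.68   0.0786 0.4015] rv [-31.57   0.02   0.02] d [ 0.3014 -0.1747 -0.2179] rows>= 10.0 F [0.3 0.3 0.7] w 86.6
[  20.1033   26.1175   34.9601    0.0229  -98.8224 -114.1719]
```

move_arm --increments '[-31.5,0,0,0.3,-0.175,-0.218,0.087,-31.5,0,0,0.3,-0.175,-0.218,0.087,-31.5,0,0,0.3,-0.175,-0.218,0.087,-31.5,0,0,0.3,-0.175,-0.218,0.087,-31.5,0,0,0.3,-0.175,-0.218,0.087,-31.5,0,0,0.3,-0.175,-0.218,0.087,-31.5,0,0,0.3,-0.175,-0.218,0.087,-31.5,0,0,0.3,-0.175,-0.218,0.087,-31.5,0,0,0.3,-0.175,-0.218,0.087,-31.5,0,0,0.3,-0.175,-0.218,0.087,-31.5,0,0,0.3,-0.175,-0.218,0.087,-31.5,0,0,0.3,-0.175,-0.218,0.087]'

```text
time_s: 11.0
tcp_pos: [0.4487, -0.0804, 0.101]
ee_rot: [[-0.001, -0.461, 0.887], [-0.0, 0.887, 0.461], [-1.0, -0.0, -0.001]]
wrist_force: [1.0, 0.8, 0.5]
gripper_width: 1.001
```

```bash
python3 -c "
from h import *
c,im=snap('wrist','w10')
go([.4504,-.0803,-.012],117.5)"
```

```text
t 11.05 tcp [ 0.4512 -0.0798  0.1022] rv [0.02 0.15 0.09] d [ 0.1142  0.0001 -0.0013] rows>= 3.0 F [ 0.7 -0.4  0.2] w 86.9
```

View pics/w10.png

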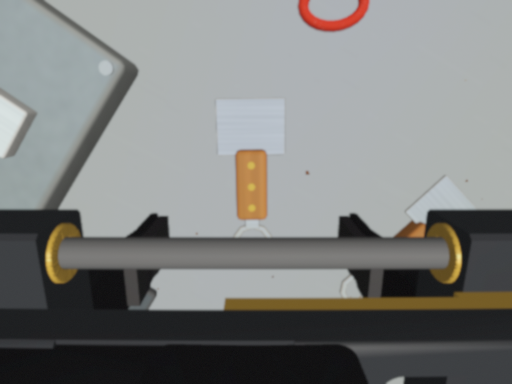

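move_arm --increments '[0,0,0,0.04,0,-0.001,0.087,0,0,0,0.07,0,-0.001,0.087,0,0,0,0.09,0,-0.001,0.087,0,0,0,0.1,0,-0.001,0.087,0,0,0,0.108,0,-0.001,0.087,0,0,0,0.114,0,-0.001,0.087,0,0,0,0.114,0,-0.001,0.087]'

```text
time_s: 11.63
tcp_pos: [0.4511, -0.0794, -0.0132]
ee_rot: [[0.001, -0.463, 0.887], [0.0, 0.887, 0.463], [-1.0, -0.0, 0.001]]
wrist_force: [-0.1, -0.3, -0.4]
gripper_width: 1.001
```

```bash
python3 -c "
from h import *
c,im=snap('side','s11')
go([.4504,-.0803,-.012],117.5)
im=im[150:230,210:310];im=np.clip(im.astype(float)*1.6,0,255).astype(np.uint8)
cv2.imwrite('pics/s11z.png',cv2.resize(im,None,fx=7,fy=7,interpolation=cv2.INTER_CUBIC))
"
```

```text
t 11.68 tcp [ 0.4513 -0.0795 -0.0127] rv [0.05 0.09 0.04] d [-0.0007 -0.0003 -0.0012] rows>= 1.0 F [0.7 0.8 0. ] w 86.7
```

View pics/s11z.png

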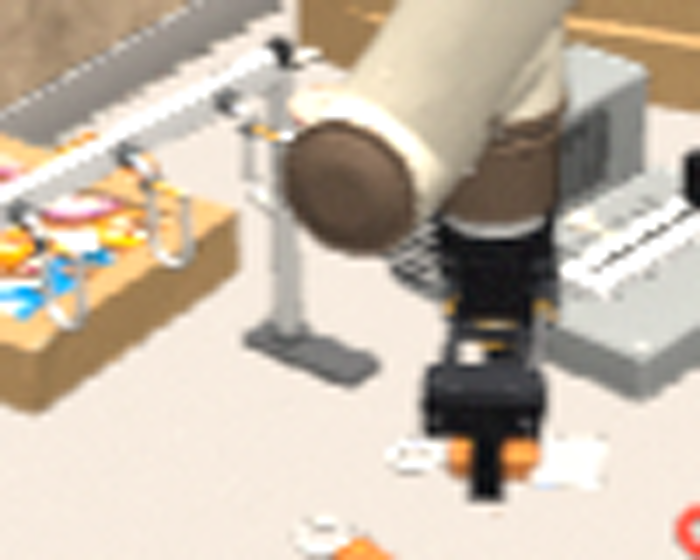

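move_arm --increments '[0,0,0,0.002,0,0,0,0,0,0,0.002,0,0,0,0,0,0,0.002,0,0,0,0,0,0,0.002,0,0,0,0,0,0,0.002,0,0,0,0,0,0,0.002,0,0,0,0,0,0,0.002,0,0,0,0,0,0,0.002,0,0,0,0,0,0,0.002,0,0,0,0,0,0,0.002,0,0,0,0,0,0,0.002,0,0,0,0,0,0,0.002,0,0,0]'

```text
time_s: 12.68
tcp_pos: [0.4502, -0.0798, -0.0152]
ee_rot: [[0.0, -0.462, 0.887], [0.0, 0.887, 0.462], [-1.0, -0.0, 0.0]]
wrist_force: [0.2, 0.1, 0.4]
gripper_width: 0.296
```

move_arm --increments '[0,0,0,0,0,0,0,0,0,0,0,0,0,0,0,0,0,0,0,0,0]'

```text
time_s: 12.93
tcp_pos: [0.4502, -0.0798, -0.0153]
ee_rot: [[0.0, -0.462, 0.887], [0.0, 0.887, 0.462], [-1.0, -0.0, 0.0]]
wrist_force: [-0.4, 0.2, -0.2]
gripper_width: 0.291
```

```bash
python3 -c "
from h import *
x=np.array([.9974,-.0724])
n=np.array([.600,-.0613]);p=n-.053*x
print(p);go([*p,.225],85.85)"
```

```text
[ 0.5471 -0.0575]
t 12.93 tcp [ 0.4502 -0.0798 -0.0153] rv [31.67  0.   -0.  ] d [-0.2403 -0.025   0.0963] rows>= 7.0 F [-0.4  0.2 -0.2] w 25.3
```

move_arm --increments '[0,0,0,-0.03,0,0,0,0,0,0,-0.07,0,0,0,0,0,0,-0.11,0,0,0,0,0,0,-0.15,0,0,0,5,0,0,-0.19,0,0,0,10,0,0,-0.22,0,0,0,16,0,0,-0.24,0,0,0,22,0,0,-0.24,-0.01,0.02,0,28,0,0,-0.24,-0.02,0.04,0,31.7,0,0,-0.24,-0.025,0.06,0,31.7,0,0,-0.24,-0.025,0.06,0,31.7,0,0,-0.24,-0.025,0.06,0]'

```text
time_s: 13.93
tcp_pos: [0.5149, -0.074, 0.2237]
ee_rot: [[-0.002, 0.072, 0.997], [0.0, 0.997, -0.072], [-1.0, -0.0, -0.002]]
wrist_force: [-0.3, -1.0, -2.0]
gripper_width: 0.293
```

```bash
python3 -c "
from h import *
go([.5471,-.0575,.225],85.85)
c,im=snap('wrist','w12');snap('side','s12',(200,110,330,230),5)
"
```

```text
t 13.93 tcp [ 0.5149 -0.074   0.2237] rv [-0.   -0.13  0.  ] d [-0.0014  0.0188  0.0309] rows>= 1.0 F [-0.3 -1.  -2. ] w 25.5
```

View pics/w12.png

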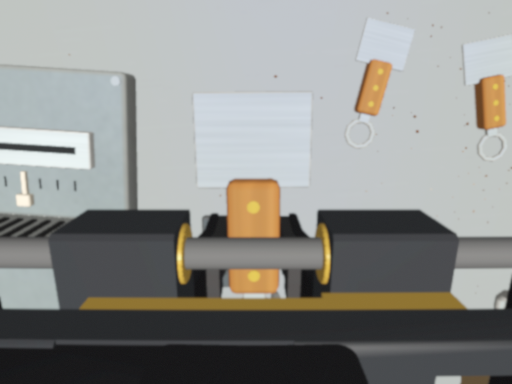

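View pics/s12.png

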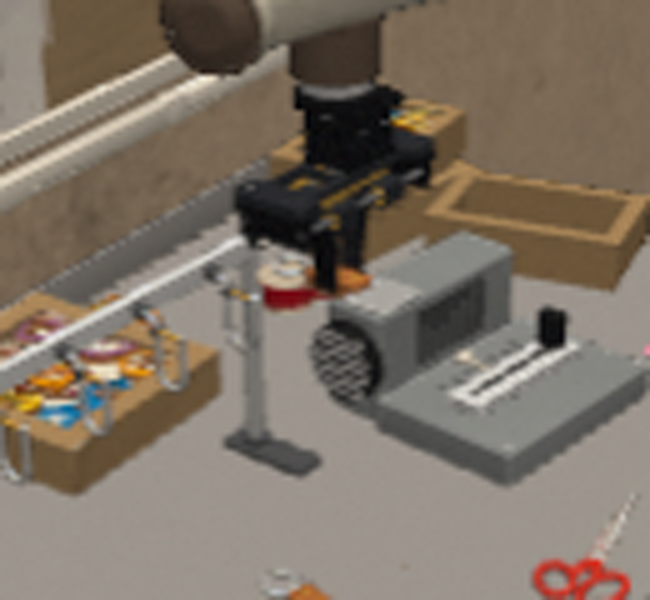

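```bash
python3 -c "
from h import *
c=cam('wrist');s=r.sense()
for z in (.0353,):
  P=plane(c,[[253,180],[253,292],[228,235],[280,235]],s['tcp_pos'][2]+z);print((P-s['tcp_pos'])@s['ee_rot'])
P=plane(c,[[194,94],[310,94]],s['tcp_pos'][2]+.027);print((P-s['tcp_pos'])@s['ee_rot'])
"
```

```text
[[-0.0352  0.0001 -0.0313]
 [-0.0353 -0.      0.027 ]
 [-0.0353 -0.0121 -0.004 ]
 [-0.0353  0.0131 -0.004 ]]
[[-0.0269 -0.0271 -0.0701]
 [-0.0269  0.0264 -0.0701]]
```

move_arm --increments '[0,0,0,-0.001,0.019,0.015,0,0,0,0,-0.001,0.019,0.031,0,0,0,0,-0.001,0.019,0.031,0,0,0,0,-0.001,0.019,0.031,0,0,0,0,-0.001,0.019,0.031,0]'

```text
time_s: 14.45
tcp_pos: [0.5461, -0.0577, 0.2256]
ee_rot: [[-0.001, 0.073, 0.997], [0.0, 0.997, -0.073], [-1.0, 0.0, -0.001]]
wrist_force: [-0.7, -0.1, -0.6]
gripper_width: 0.3
```

```bash
python3 -c "
from h import *
go([.5471,-.0575,.150],85.85)
c,im=snap('side','s13',(220,110,310,190),7)
print(proj(c,[[.6,-.0613,.218]]))
snap('top','t13',(250,140,330,200),8)
"
```

```text
t 14.45 tcp [ 0.5461 -0.0577  0.2256] rv [-0.03 -0.06 -0.  ] d [0.0756 0.0003 0.0011] rows>= 2.0 F [-0.7 -0.1 -0.6] w 26.1
[[249.6326 168.3115]]
```

View pics/s13.png

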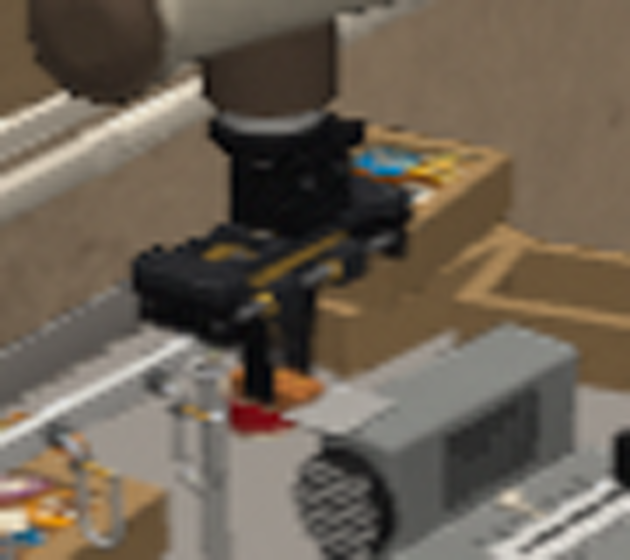

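View pics/t13.png

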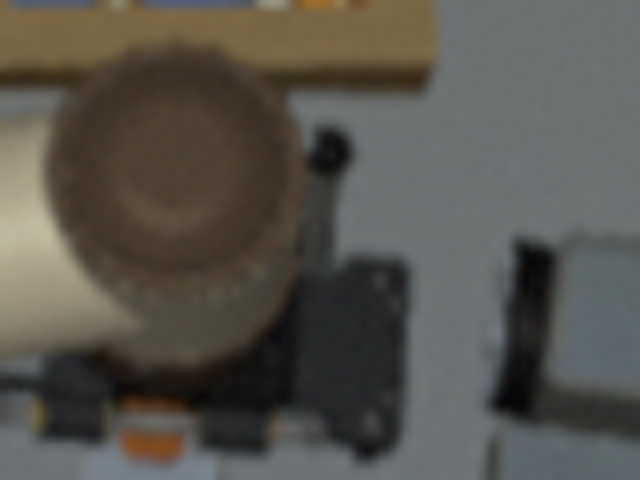

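```bash
python3 -c "
from h import *
c=cam('top');s=r.sense()
for z in (.29,.32,.34):
  P=plane(c,[[250+375/8,140+258/8],[250+365/8,140+455/8]],z);print((P-s['tcp_pos'])@s['ee_rot'])
"
```

```text
[[-0.0642 -0.0873  0.053 ]
 [-0.0641 -0.088  -0.0289]]
[[-0.0942 -0.0853  0.0455]
 [-0.0941 -0.0859 -0.0345]]
[[-0.1142 -0.084   0.0406]
 [-0.1141 -0.0846 -0.0383]]
```

move_arm --increments '[0,0,0,0.01,0,0.001,0,0,0,0,0.02,0,0.001,0,0,0,0,0.03,0,0.001,0,0,0,0,0.036,0,0.001,0]'

```text
time_s: 14.88
tcp_pos: [0.5472, -0.0577, 0.1878]
ee_rot: [[-0.003, 0.073, 0.997], [-0.0, 0.997, -0.073], [-1.0, -0.0, -0.003]]
wrist_force: [-1.7, 0.2, 1.0]
gripper_width: 0.292
```

```bash
python3 -c "
from h import *
go([.5471,-.0575,.150],85.85)
c,im=snap('side','s14',(220,120,310,200),7)
"
```

```text
t 14.88 tcp [ 0.5472 -0.0577  0.1878] rv [-0.04 -0.15  0.02] d [0.0378 0.0002 0.    ] rows>= 1.0 F [-1.7  0.2  1. ] w 25.4
```

View pics/s14.png

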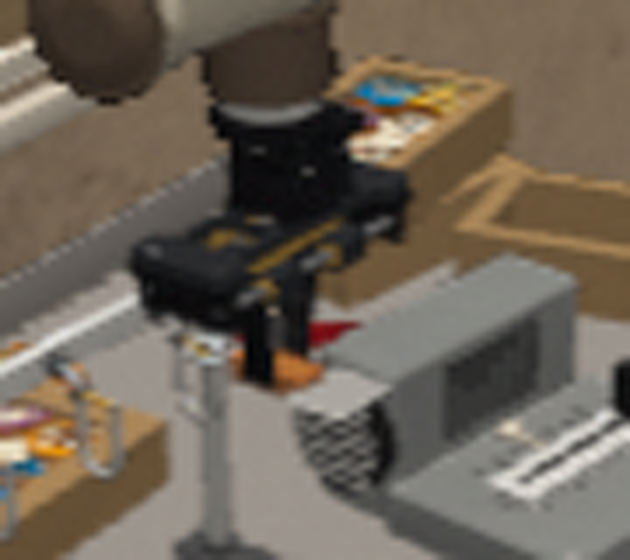

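move_arm --increments '[0,0,0,0.006,0,0,0,0,0,0,0.012,0,0,0,0,0,0,0.018,0,0,0,0,0,0,0.018,0,0,0]'

```text
time_s: 15.27
tcp_pos: [0.5477, -0.0575, 0.1706]
ee_rot: [[-0.002, 0.073, 0.997], [0.0, 0.997, -0.073], [-1.0, -0.0, -0.002]]
wrist_force: [-2.3, 0.5, 1.3]
gripper_width: 0.296
```

move_arm --increments '[0,0,0,0.006,0,0,0,0,0,0,0.012,0,0,0,0,0,0,0.018,0,0,0,0,0,0,0.022,0,0,0,0,0,0,0.022,0,0,0]'

```text
time_s: 15.68
tcp_pos: [0.5465, -0.0576, 0.1478]
ee_rot: [[-0.005, 0.073, 0.997], [0.0, 0.997, -0.073], [-1.0, -0.0, -0.005]]
wrist_force: [-2.5, 1.5, -0.5]
gripper_width: 0.298
```

```bash
python3 -c "
from h import *
go([.5471,-.0575,.150],85.85)
c,im=snap('side','s15',(220,120,310,200),7)
snap('wrist','w15')
"
```

```text
t 15.68 tcp [ 0.5465 -0.0576  0.1478] rv [-0.06 -0.27  0.02] d [-0.0022  0.0001  0.0006] rows>= 1.0 F [-2.5  1.5 -0.5] w 25.9
```

View pics/s15.png

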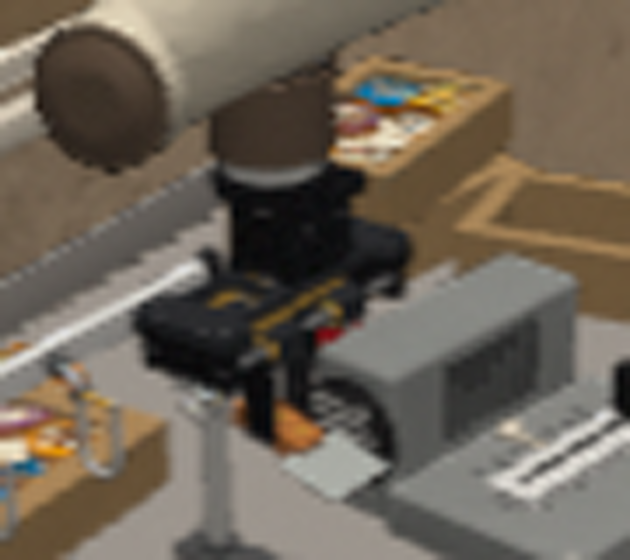

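View pics/w15.png

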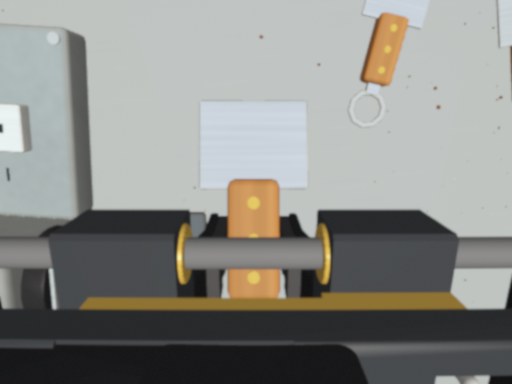

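move_arm --increments '[0,0,0,0.004,0,0,0,0,0,0,0.008,0,0,0,0,0,0,0.012,0,0,0,0,0,0,0.012,0,0,0]'

```text
time_s: 16.12
tcp_pos: [0.5481, -0.0576, 0.1367]
ee_rot: [[-0.001, 0.073, 0.997], [-0.0, 0.997, -0.073], [-1.0, -0.0, -0.001]]
wrist_force: [-0.5, 0.7, -1.5]
gripper_width: 0.297
```

```bash
python3 -c "
from h import *
go([.5471,-.0575,.150],85.85)
c,im=snap('side','s16',(220,120,310,200),7)
snap('wrist','w16')
"
```

```text
t 16.12 tcp [ 0.5481 -0.0576  0.1367] rv [-0.04 -0.04  0.  ] d [-0.0133  0.     -0.001 ] rows>= 1.0 F [-0.5  0.7 -1.5] w 25.8
```

View pics/s16.png

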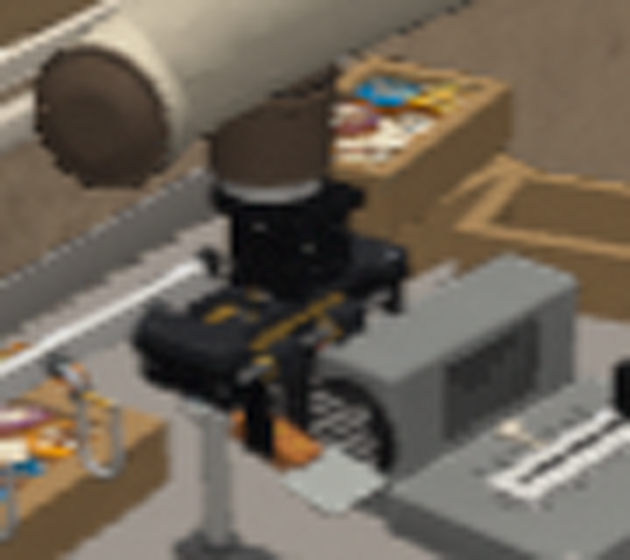

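View pics/w16.png

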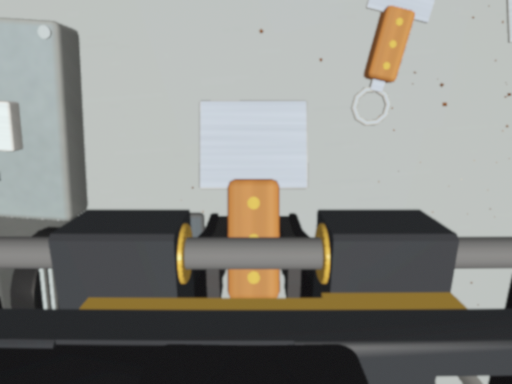

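move_arm --increments '[0,0,0,0,0,0,0.08,0,0,0,0,0,0,0.08,0,0,0,0,0,0,0.08,0,0,0,0,0,0,0.08,0,0,0,0,0,0,0.08,0,0,0,0,0,0,0.08,0,0,0,0,0,0,0.08,0,0,0,0,0,0,0.08,0,0,0,0,0,0,0.08,0,0,0,0,0,0,0.08]'

```text
time_s: 17.05
tcp_pos: [0.5483, -0.0576, 0.1377]
ee_rot: [[-0.0, 0.073, 0.997], [-0.0, 0.997, -0.073], [-1.0, -0.0, -0.0]]
wrist_force: [-0.4, -0.6, -0.5]
gripper_width: 0.902
```

```bash
python3 -c "
from h import *
c,im=snap('side','s17',(220,120,310,200),7)
snap('wrist','w17')
go([.5,-.06,.25],90)
"
```

```text
t 17.15 tcp [ 0.5482 -0.0575  0.1377] rv [-4.18 -0.   -0.  ] d [-0.1123 -0.006  -0.0479] rows>= 3.0 F [ 0.2  0.3 -0.7] w 79.2
```

View pics/s17.png

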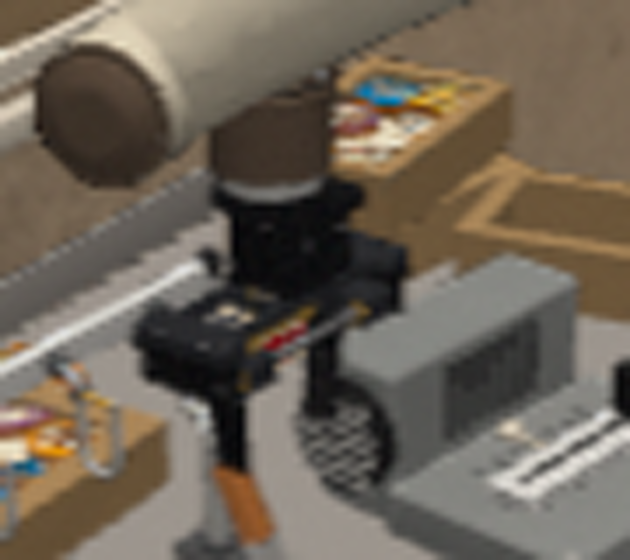

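View pics/w17.png

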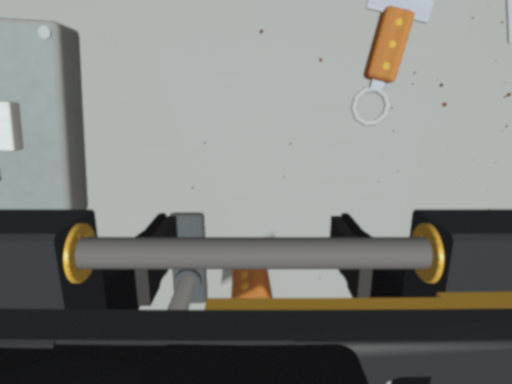

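move_arm --increments '[0,0,0,-0.04,0,0,0.087,0,0,0,-0.08,0,-0.01,0.087,0,0,0,-0.11,0,-0.04,0.087,3,0,0,-0.11,0.04,-0.06,0.087,6,0,0,-0.11,0.08,-0.08,0.087,11,0,0,-0.11,0.118,-0.1,0.087,11,0,0,-0.11,0.118,-0.11,0.087,11,0,0,-0.09,0.118,-0.115,0.087,11,0,0,-0.06,0.118,-0.115,0.087,11,0,0,-0.02,0.118,-0.115,0.087,11,0,0,0.0,0.118,-0.115,0.087,11,0,0,0.0,0.118,-0.115,0.087]'

```text
time_s: 18.15
tcp_pos: [0.4386, 0.0671, 0.1336]
ee_rot: [[-0.009, 0.262, 0.965], [-0.004, 0.965, -0.262], [-1.0, -0.006, -0.008]]
wrist_force: [-0.9, -0.8, -0.2]
gripper_width: 0.995
```

```bash
cat >> h.py <<'E'
def scr(c,im,minA=800):
    m=orange(im); cn,_=cv2.findContours(m,cv2.RETR_EXTERNAL,cv2.CHAIN_APPROX_NONE)
    for q in cn:
        if cv2.contourArea(q)>minA:
            P=plane(c,q.reshape(-1,2),.017)[:,:2].astype(np.float32)*1000
            ctr,sz,a=cv2.minAreaRect(P)
            if sz[0]<sz[1]: a-=90
            print('handle',np.round(ctr,1),np.round(sz,1),'xdir',round(a,1),'pix',q.reshape(-1,2).mean(0).round(0))
E
python3 -c "
from h import *
c,im=snap('wrist','w18'); scr(c,im)
go([.443,.0677,-.015],74.5)
snap('side','s18',(210,130,300,230),6)
"
```

```text
handle [442.9  68.8] [24.2 58.2] xdir -15.7 pix [257. 179.]
handle [468.5 204.8] [59.7 27.6] xdir 7.8 pix [407. 167.]
t 18.2 tcp [0.4409 0.0678 0.1363] rv [ 0.33 -0.2   0.21] d [0.1513 0.0011 0.0026] rows>= 4.0 F [-0.7  0.   0.6] w 87.4
```

View pics/w18.png

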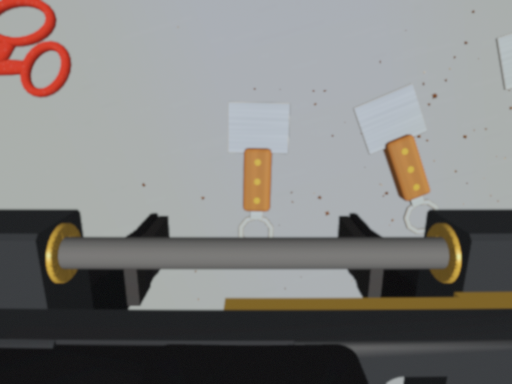

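View pics/s18.png

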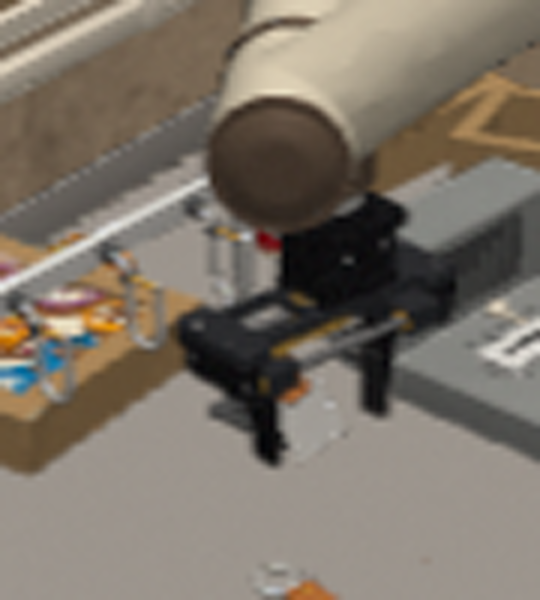

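move_arm --increments '[0,0,0,0.04,0.001,0.005,0.087,0,0,0,0.08,0.001,0.005,0.087,0,0,0,0.11,0.001,0.005,0.087,0,0,0,0.13,0.001,0.005,0.087,0,0,0,0.143,0.001,0.005,0.087,0,0,0,0.151,0.001,0.005,0.087,0,0,0,0.151,0.001,0.005,0,0,0,0,0.151,0.001,0.005,0,0,0,0,0.151,0.001,0.005,0,0,0,0,0.151,0.001,0.005,0,0,0,0,0.151,0.001,0.005,0,0,0,0,0.151,0.001,0.005,0]'

```text
time_s: 19.25
tcp_pos: [0.4477, 0.0684, -0.0125]
ee_rot: [[0.002, 0.262, 0.965], [0.001, 0.965, -0.262], [-1.0, 0.001, 0.001]]
wrist_force: [-0.3, 0.1, 0.3]
gripper_width: 0.627
```

move_arm --increments '[0,0,0,0,0,0,0,0,0,0,0,0,0,0,0,0,0,0,0,0,0,0,0,0,0,0,0,0,0,0,0,0,0,0,0,0,0,0,0,0,0,0,0,0,0,0,0,0,0,0,0,0,0,0,0,0,0,0,0,0,0,0,0]'

```text
time_s: 20.0
tcp_pos: [0.4472, 0.0681, -0.0133]
ee_rot: [[-0.0, 0.262, 0.965], [-0.0, 0.965, -0.262], [-1.0, -0.0, -0.0]]
wrist_force: [-0.8, -0.5, 0.9]
gripper_width: 0.293
```

```bash
python3 -c "
from h import *
x=np.array([.9974,-.0724])
n=np.array([.6069,.0343]);p=n-.050*x
print(p);go([*p,.225],85.85)"
```

```text
[0.557  0.0379]
t 20.0 tcp [ 0.4472  0.0681 -0.0133] rv [-11.02  -0.01   0.01] d [-0.2383 -0.0004  0.1139] rows>= 7.0 F [-0.8 -0.5  0.9] w 25.5
```

move_arm --increments '[0,0,0,-0.03,0,0,0,0,0,0,-0.07,0,0,0,0,0,0,-0.11,0,0,0,0,0,0,-0.15,0,0,0,-4,0,0,-0.19,0,0,0,-8,0,0,-0.22,0,0.01,0,-11,0,0,-0.238,0,0.03,0,-11,0,0,-0.238,0,0.06,0,-11,0,0,-0.238,0,0.08,0,-11,0,0,-0.238,0,0.08,0,-11,0,0,-0.238,0,0.08,0,-11,0,0,-0.238,0,0.08,0]'

```text
time_s: 21.0
tcp_pos: [0.5234, 0.047, 0.2239]
ee_rot: [[-0.002, 0.073, 0.997], [-0.0, 0.997, -0.073], [-1.0, -0.001, -0.002]]
wrist_force: [-1.0, 0.2, -1.4]
gripper_width: 0.291
```

```bash
python3 -c "
from h import *
go([.558,.0378,.225],85.85)
c,im=snap('wrist','w19');s=r.sense()
go([.558,.0378,.225],85.85)
P=plane(c,[[253,180],[253,292]],s['tcp_pos'][2]+.0333);print((P-s['tcp_pos'])@s['ee_rot'])
"
```

```text
t 21.0 tcp [0.5234 0.047  0.2239] rv [-0.05 -0.13  0.03] d [-0.0012 -0.0067  0.0351] rows>= 1.0 F [-1.   0.2 -1.4] w 25.3
t 21.05 tcp [0.5234 0.0472 0.2242] rv [-0.02 -0.09  0.02] d [-0.0009 -0.0068  0.0352] rows>= 1.0 F [ 0.4  0.4 -1. ] w 25.7
[[-0.0333 -0.0001 -0.0308]
 [-0.0333 -0.0002  0.0282]]
```

View pics/w19.png

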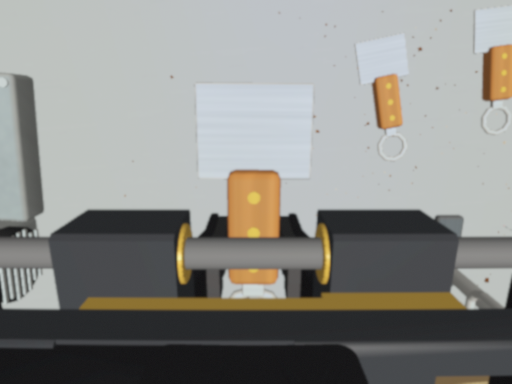

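move_arm --increments '[0,0,0,-0.001,-0.007,0.015,0,0,0,0,-0.001,-0.007,0.03,0,0,0,0,-0.001,-0.007,0.035,0,0,0,0,-0.001,-0.007,0.035,0,0,0,0,-0.001,-0.007,0.035,0,0,0,0,-0.001,-0.007,0.035,0]'

```text
time_s: 21.55
tcp_pos: [0.5579, 0.0379, 0.2257]
ee_rot: [[-0.001, 0.072, 0.997], [0.0, 0.997, -0.072], [-1.0, -0.0, -0.001]]
wrist_force: [0.3, -0.9, -1.0]
gripper_width: 0.29
```

```bash
python3 -c "
from h import *
go([.558,.0378,.140],85.85)
"
```

```text
t 21.55 tcp [0.5579 0.0379 0.2257] rv [-0.   -0.04  0.  ] d [ 0.0857 -0.      0.0002] rows>= 3.0 F [ 0.3 -0.9 -1. ] w 25.3
```

move_arm --increments '[0,0,0,0.01,0,0,0,0,0,0,0.02,0,0,0,0,0,0,0.03,0,0,0,0,0,0,0.04,0,0,0,0,0,0,0.046,0,0,0,0,0,0,0.052,0,0,0,0,0,0,0.052,0,0,0]'

```text
time_s: 22.13
tcp_pos: [0.558, 0.0376, 0.1723]
ee_rot: [[-0.003, 0.073, 0.997], [-0.0, 0.997, -0.073], [-1.0, -0.001, -0.003]]
wrist_force: [-2.8, 1.7, 0.8]
gripper_width: 0.292
```

move_arm --increments '[0,0,0,0.006,0,0,0,0,0,0,0.012,0,0,0,0,0,0,0.018,0,0,0,0,0,0,0.024,0,0,0,0,0,0,0.03,0,0,0,0,0,0,0.034,0,0,0,0,0,0,0.034,0,0,0]'

```text
time_s: 22.72
tcp_pos: [0.5581, 0.0374, 0.1381]
ee_rot: [[-0.003, 0.073, 0.997], [-0.001, 0.997, -0.073], [-1.0, -0.001, -0.003]]
wrist_force: [0.2, 0.4, -1.8]
gripper_width: 0.294
```

```bash
python3 -c "
from h import *
go([.558,.0378,.140],85.85)
c,im=snap('side','s20',(200,120,290,200),7)
snap('wrist','w20')
"
```

```text
t 22.72 tcp [0.5581 0.0374 0.1381] rv [-0.05 -0.15  0.05] d [-0.0019  0.0004 -0.0001] rows>= 1.0 F [ 0.2  0.4 -1.8] w 25.5
```

View pics/s20.png

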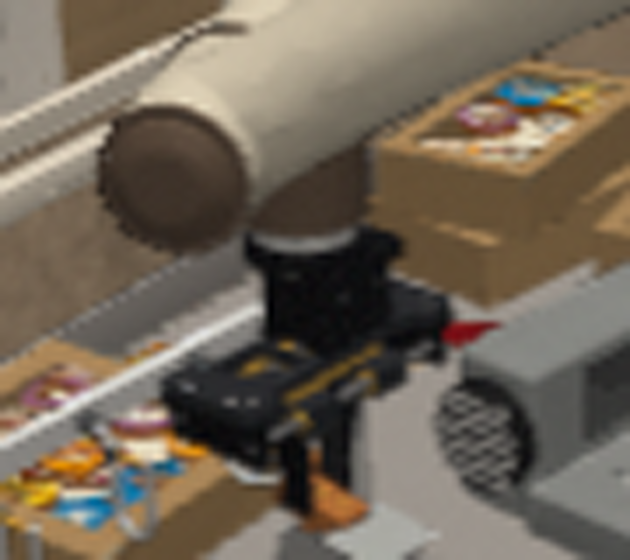

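View pics/w20.png

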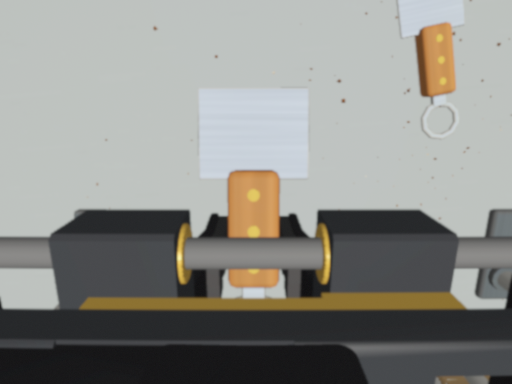

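move_arm --increments '[0,0,0,0,0,0,0.087,0,0,0,0,0,0,0.087,0,0,0,0,0,0,0.087,0,0,0,0,0,0,0.087,0,0,0,0,0,0,0.087,0,0,0,0,0,0,0.087,0,0,0,0,0,0,0.087,0,0,0,0,0,0,0.087,0,0,0,0,0,0,0.087,0,0,0,0,0,0,0.087,0,0,0,0,0,0,0.087]'

```text
time_s: 23.73
tcp_pos: [0.5588, 0.0377, 0.1397]
ee_rot: [[-0.0, 0.073, 0.997], [-0.0, 0.997, -0.073], [-1.0, -0.0, -0.0]]
wrist_force: [0.6, -0.2, -0.9]
gripper_width: 0.979
```

```bash
python3 -c "
from h import *
c,im=snap('side','s21',(200,120,290,200),7)
go([.469,.204,.135],98)
"
```

```text
t 23.78 tcp [0.5588 0.0377 0.1397] rv [-12.18  -0.    -0.  ] d [ 0.0047  0.1593 -0.1017] rows>= 5.0 F [-0.4  0.2  0.1] w 85.9
```

View pics/s21.png

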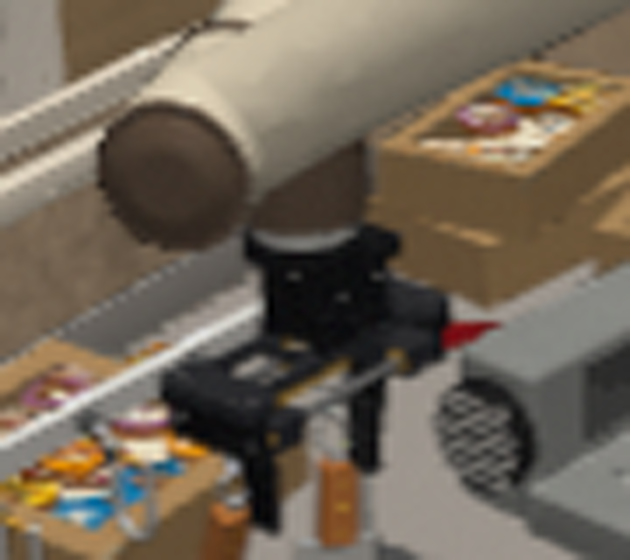

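move_arm --increments '[0,0,0,-0.04,0,0,0.087,0,0,0,-0.08,0,-0.01,0.087,0,0,0,-0.1,0,-0.04,0.087,-3,0,0,-0.1,0.03,-0.06,0.087,-6,0,0,-0.1,0.06,-0.08,0.087,-12,0,0,-0.1,0.1,-0.09,0.087,-12,0,0,-0.1,0.14,-0.1,0.087,-12,0,0,-0.08,0.16,-0.1,0.087,-12,0,0,-0.04,0.16,-0.1,0.087,-12,0,0,0.0,0.16,-0.1,0.087,-12,0,0,0.004,0.16,-0.1,0.087,-12,0,0,0.004,0.16,-0.1,0.087]'

```text
time_s: 24.78
tcp_pos: [0.4696, 0.2035, 0.1341]
ee_rot: [[-0.004, -0.137, 0.991], [-0.004, 0.991, 0.136], [-1.0, -0.004, -0.005]]
wrist_force: [0.3, 0.4, 0.8]
gripper_width: 1.004
```

```bash
python3 -c "
from h import *
c,im=snap('wrist','w22'); scr(c,im)
go([.469,.204,-.014],98)
"
```

```text
handle [468.7 206.7] [57.8 24.5] xdir 7.8 pix [257. 174.]
handle [445.6 331.5] [59.  28.8] xdir 3.5 pix [395. 168.]
t 24.83 tcp [0.4714 0.2045 0.1365] rv [-0.14  0.02  0.06] d [ 0.1505  0.     -0.0025] rows>= 4.0 F [ 0.4  0.7 -0.1] w 86.6
```

View pics/w22.png

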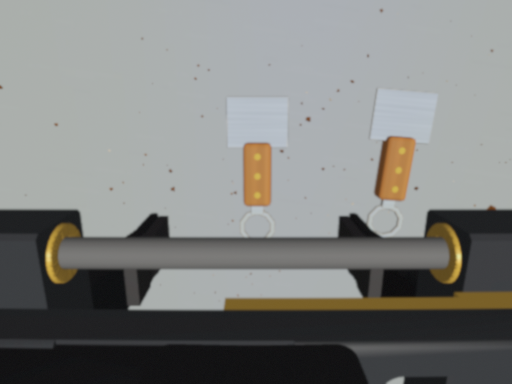

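move_arm --increments '[0,0,0,0.04,0.001,0,0.087,0,0,0,0.08,0.001,0,0.087,0,0,0,0.11,0.001,0,0.087,0,0,0,0.13,0.001,0,0.087,0,0,0,0.143,0.001,0,0.087,0,0,0,0.151,0.001,0,0.087,0,0,0,0.151,0.001,0,0,0,0,0,0.151,0.001,0,0,0,0,0,0.151,0.001,0,0,0,0,0,0.151,0.001,0,0,0,0,0,0.151,0.001,0,0,0,0,0,0.151,0.001,0,0]'

```text
time_s: 25.83
tcp_pos: [0.471, 0.2059, -0.0144]
ee_rot: [[0.001, -0.136, 0.991], [0.001, 0.991, 0.136], [-1.0, 0.001, 0.001]]
wrist_force: [-0.1, 0.3, 0.8]
gripper_width: 0.633
```

move_arm --increments '[0,0,0,0,0,0,0,0,0,0,0,0,0,0,0,0,0,0,0,0,0,0,0,0,0,0,0,0,0,0,0,0,0,0,0,0,0,0,0,0,0,0,0,0,0,0,0,0,0,0,0,0,0,0,0,0,0,0,0,0,0,0,0]'

```text
time_s: 26.58
tcp_pos: [0.4706, 0.2055, -0.0153]
ee_rot: [[-0.0, -0.136, 0.991], [-0.0, 0.991, 0.136], [-1.0, -0.0, -0.0]]
wrist_force: [0.6, 1.0, 0.2]
gripper_width: 0.292
```

```bash
python3 -c "
from h import *
x=np.array([.9974,-.0724])
n=np.array([.6137,.1293]);p=n-.050*x
print(p);go([*p,.225],85.85)"
```

```text
[0.5638 0.1329]
t 26.58 tcp [ 0.4706  0.2055 -0.0153] rv [11.97 -0.    0.  ] d [-0.2403 -0.0846  0.0825] rows>= 7.0 F [0.6 1.  0.2] w 25.4
```

move_arm --increments '[0,0,0,-0.03,0,0,0,0,0,0,-0.07,0,0,0,0,0,0,-0.11,0,0,0,0,0,0,-0.15,0,0,0,4,0,0,-0.19,0,0,0,8,0,0,-0.22,-0.02,0.01,0,12,0,0,-0.24,-0.04,0.02,0,12,0,0,-0.24,-0.07,0.03,0,12,0,0,-0.24,-0.085,0.04,0,12,0,0,-0.24,-0.085,0.05,0,12,0,0,-0.24,-0.085,0.05,0,12,0,0,-0.24,-0.085,0.05,0]'

```text
time_s: 27.58
tcp_pos: [0.5315, 0.1283, 0.2239]
ee_rot: [[-0.002, 0.073, 0.997], [-0.0, 0.997, -0.073], [-1.0, -0.001, -0.002]]
wrist_force: [-0.1, 0.0, -0.7]
gripper_width: 0.297
```

```bash
python3 -c "
from h import *
c,im=snap('wrist','w23')
go([.5628,.133,.225],85.85)
"
```

```text
t 27.63 tcp [0.5311 0.1285 0.224 ] rv [-0.01 -0.09  0.03] d [-0.0011  0.0068  0.0312] rows>= 1.0 F [ 0.4  0.1 -0.5] w 25.6
```

View pics/w23.png

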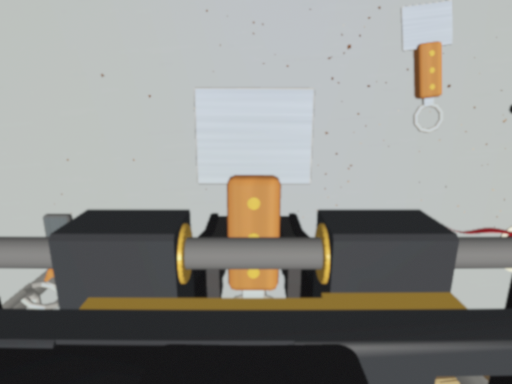

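move_arm --increments '[0,0,0,-0.001,0.007,0.015,0,0,0,0,-0.001,0.007,0.031,0,0,0,0,-0.001,0.007,0.031,0,0,0,0,-0.001,0.007,0.031,0,0,0,0,-0.001,0.007,0.031,0,0,0,0,-0.001,0.007,0.031,0]'

```text
time_s: 28.13
tcp_pos: [0.5622, 0.1331, 0.2257]
ee_rot: [[-0.001, 0.072, 0.997], [-0.0, 0.997, -0.072], [-1.0, -0.0, -0.001]]
wrist_force: [-0.1, 1.0, -0.1]
gripper_width: 0.294
```

```bash
python3 -c "
from h import *
go([.5628,.133,.137],85.85)
"
```

```text
t 28.13 tcp [0.5622 0.1331 0.2257] rv [ 0.02 -0.03  0.01] d [ 0.0887 -0.0001  0.0006] rows>= 3.0 F [-0.1  1.  -0.1] w 25.5
```

move_arm --increments '[0,0,0,0.01,0,0,0,0,0,0,0.02,0,0,0,0,0,0,0.03,0,0,0,0,0,0,0.04,0,0,0,0,0,0,0.046,0,0,0,0,0,0,0.052,0,0,0,0,0,0,0.052,0,0,0]'

```text
time_s: 28.72
tcp_pos: [0.5615, 0.1324, 0.1719]
ee_rot: [[-0.004, 0.073, 0.997], [-0.001, 0.997, -0.073], [-1.0, -0.002, -0.004]]
wrist_force: [-4.0, 0.5, -0.1]
gripper_width: 0.292
```

move_arm --increments '[0,0,0,0.006,0,0,0,0,0,0,0.012,0,0,0,0,0,0,0.018,0,0,0,0,0,0,0.024,0,0,0,0,0,0,0.03,0,0,0,0,0,0,0.036,0,0,0,0,0,0,0.036,0,0,0]'

```text
time_s: 29.3
tcp_pos: [0.5631, 0.1327, 0.1367]
ee_rot: [[-0.001, 0.073, 0.997], [-0.001, 0.997, -0.073], [-1.0, -0.001, -0.001]]
wrist_force: [-0.3, 0.9, 1.1]
gripper_width: 0.295
```

```bash
python3 -c "
from h import *
go([.5628,.133,.137],85.85)
c,im=snap('side','s24',(180,130,270,210),7)
snap('wrist','w24')
"
```

```text
t 29.3 tcp [0.5631 0.1327 0.1367] rv [-0.02 -0.04  0.03] d [-0.0003  0.0002 -0.0003] rows>= 1.0 F [-0.3  0.9  1.1] w 25.7
```

View pics/w24.png

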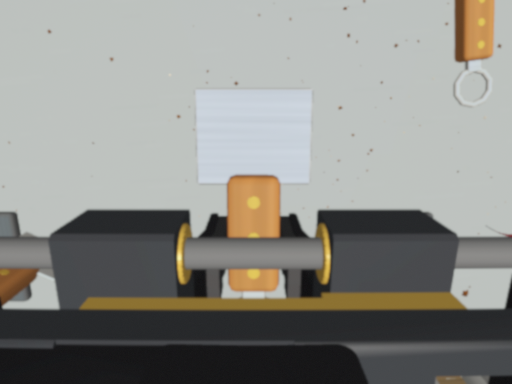

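View pics/s24.png

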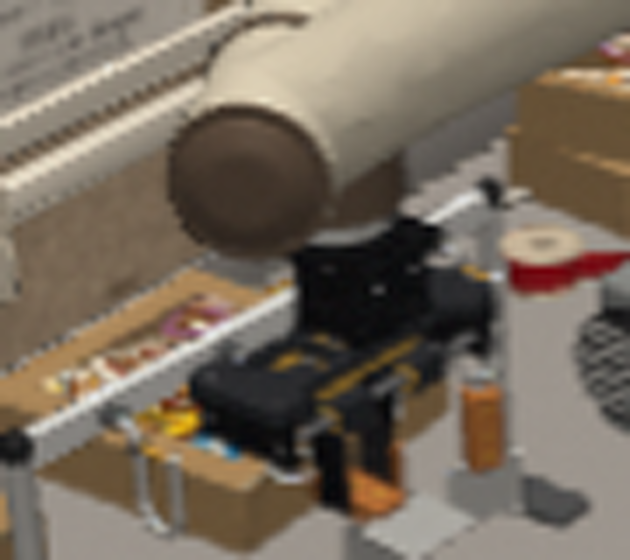

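move_arm --increments '[0,0,0,-0.003,0,0,0.087,0,0,0,-0.003,0,0,0.087,0,0,0,-0.003,0,0,0.087,0,0,0,-0.003,0,0,0.087,0,0,0,-0.003,0,0,0.087,0,0,0,-0.003,0,0,0.087,0,0,0,-0.003,0,0,0.087,0,0,0,-0.003,0,0,0.087,0,0,0,-0.003,0,0,0.087,0,0,0,-0.003,0,0,0.087,0,0,0,-0.003,0,0,0.087]'

```text
time_s: 30.32
tcp_pos: [0.5632, 0.1328, 0.1407]
ee_rot: [[-0.0, 0.073, 0.997], [-0.0, 0.997, -0.073], [-1.0, -0.0, -0.0]]
wrist_force: [1.0, -0.3, 0.0]
gripper_width: 0.976
```

```bash
python3 -c "
from h import *
c,im=snap('side','s25',(180,130,270,210),7)
go([.446,.3315,.135],94)
"
```

```text
t 30.37 tcp [0.5632 0.1329 0.1408] rv [-8.17  0.   -0.  ] d [ 0.0058  0.1896 -0.1313] rows>= 6.0 F [ 0.6 -0.   0.9] w 85.7
```

View pics/s25.png

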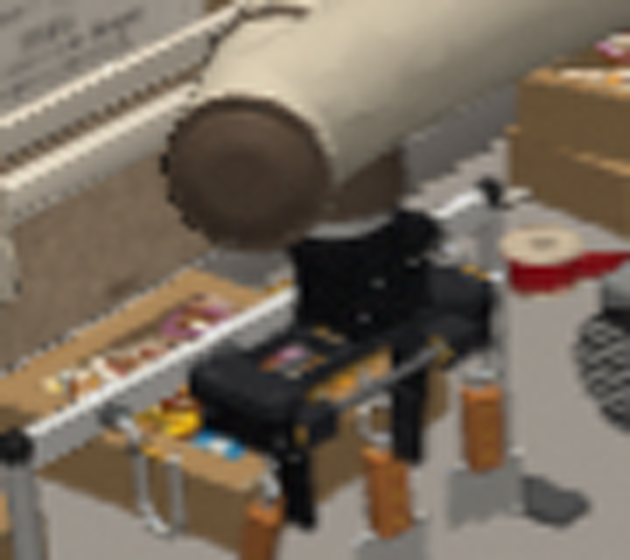

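Three scrapers are hanging. Now the last one.

move_arm --increments '[0,0,0,-0.04,0,0,0.087,0,0,0,-0.08,0,-0.01,0.087,0,0,0,-0.1,0,-0.04,0.087,-3,0,0,-0.1,0.03,-0.06,0.087,-6,0,0,-0.1,0.06,-0.08,0.087,-8,0,0,-0.1,0.1,-0.1,0.087,-8,0,0,-0.1,0.13,-0.12,0.087,-8,0,0,-0.08,0.16,-0.13,0.087,-8,0,0,-0.04,0.19,-0.131,0.087,-8,0,0,0.0,0.19,-0.131,0.087,-8,0,0,0.004,0.19,-0.131,0.087,-8,0,0,0.004,0.19,-0.131,0.087]'

```text
time_s: 31.37
tcp_pos: [0.4446, 0.3302, 0.1335]
ee_rot: [[-0.005, -0.067, 0.998], [-0.006, 0.998, 0.067], [-1.0, -0.006, -0.006]]
wrist_force: [-0.5, 0.0, 0.7]
gripper_width: 1.002
```

```bash
python3 -c "
from h import *
c,im=snap('wrist','w26'); scr(c,im)
go([.446,.3315,-.015],94)
"
```

```text
handle [445. 334.] [58.7 23.8] xdir 3.4 pix [258. 176.]
t 31.42 tcp [0.4463 0.3312 0.1364] rv [-0.15 -0.07  0.15] d [ 0.1514  0.0007 -0.0001] rows>= 4.0 F [0.7 0.2 0.4] w 87.3
```

View pics/w26.png

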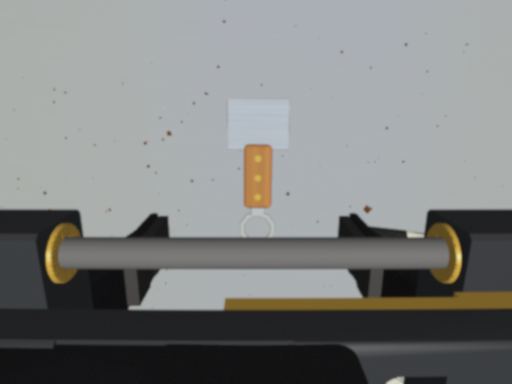

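move_arm --increments '[0,0,0,0.04,0.002,0.002,0.087,0,0,0,0.08,0.002,0.002,0.087,0,0,0,0.11,0.002,0.002,0.087,0,0,0,0.13,0.002,0.002,0.087,0,0,0,0.143,0.002,0.002,0.087,0,0,0,0.151,0.002,0.002,0.087,0,0,0,0.151,0.002,0.002,0,0,0,0,0.151,0.002,0.002,0,0,0,0,0.151,0.002,0.002,0,0,0,0,0.151,0.002,0.002,0,0,0,0,0.151,0.002,0.002,0,0,0,0,0.151,0.002,0.002,0]'

```text
time_s: 32.42
tcp_pos: [0.4485, 0.3344, -0.0134]
ee_rot: [[0.001, -0.067, 0.998], [0.001, 0.998, 0.067], [-1.0, 0.001, 0.001]]
wrist_force: [-0.2, 0.5, -0.1]
gripper_width: 0.634
```

move_arm --increments '[0,0,0,0,0,0,0,0,0,0,0,0,0,0,0,0,0,0,0,0,0,0,0,0,0,0,0,0,0,0,0,0,0,0,0,0,0,0,0,0,0,0,0,0,0,0,0,0,0,0,0,0,0,0,0,0,0,0,0,0,0,0,0]'

```text
time_s: 33.17
tcp_pos: [0.4482, 0.334, -0.0143]
ee_rot: [[-0.0, -0.067, 0.998], [-0.0, 0.998, 0.067], [-1.0, -0.0, -0.0]]
wrist_force: [-1.3, 0.5, 0.1]
gripper_width: 0.294
```

```bash
python3 -c "
from h import *
x=np.array([.9974,-.0724])
n=np.array([.6206,.225]);p=n-.050*x
print(p);go([*p,.225],85.85)"
```

```text
[0.5707 0.2286]
t 33.17 tcp [ 0.4482  0.334  -0.0143] rv [ 7.97 -0.    0.  ] d [-0.2393 -0.1133  0.1153] rows>= 7.0 F [-1.3  0.5  0.1] w 25.6
```

move_arm --increments '[0,0,0,-0.03,0,0,0,0,0,0,-0.07,0,0,0,0,0,0,-0.11,0,0,0,0,0,0,-0.15,0,0,0,3,0,0,-0.19,0,0,0,6,0,0,-0.22,-0.02,0.01,0,8,0,0,-0.239,-0.04,0.02,0,8,0,0,-0.239,-0.07,0.04,0,8,0,0,-0.239,-0.1,0.06,0,8,0,0,-0.239,-0.113,0.08,0,8,0,0,-0.239,-0.113,0.08,0,8,0,0,-0.239,-0.113,0.08,0]'

```text
time_s: 34.17
tcp_pos: [0.5359, 0.2256, 0.2239]
ee_rot: [[-0.001, 0.075, 0.997], [-0.0, 0.997, -0.075], [-1.0, -0.001, -0.001]]
wrist_force: [0.0, -0.0, -0.6]
gripper_width: 0.292
```

```bash
python3 -c "
from h import *
c,im=snap('wrist','w27')
go([.5707,.2286,.225],85.85)
"
```

```text
t 34.22 tcp [0.5353 0.2262 0.224 ] rv [-0.09 -0.08  0.03] d [-0.001   0.005   0.0351] rows>= 1.0 F [-1.1 -0.  -0.3] w 25.5
```

View pics/w27.png

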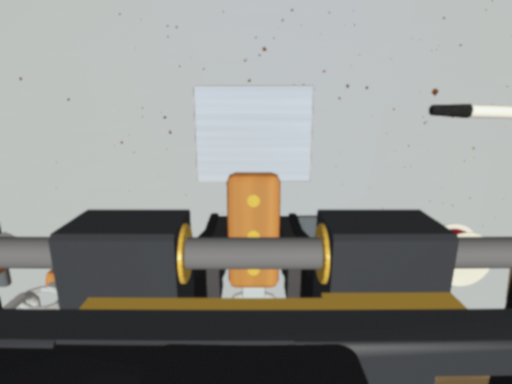

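move_arm --increments '[0,0,0,-0.001,0.005,0.015,0,0,0,0,-0.001,0.005,0.03,0,0,0,0,-0.001,0.005,0.035,0,0,0,0,-0.001,0.005,0.035,0,0,0,0,-0.001,0.005,0.035,0,0,0,0,-0.001,0.005,0.035,0]'

```text
time_s: 34.72
tcp_pos: [0.5698, 0.2293, 0.2256]
ee_rot: [[-0.001, 0.072, 0.997], [-0.0, 0.997, -0.072], [-1.0, -0.0, -0.001]]
wrist_force: [-0.2, -0.3, -1.5]
gripper_width: 0.291
```

```bash
python3 -c "
from h import *
go([.5707,.2286,.139],85.85)
"
```

```text
t 34.72 tcp [0.5698 0.2293 0.2256] rv [ 0.02 -0.04  0.01] d [ 0.0866 -0.0006  0.001 ] rows>= 3.0 F [-0.2 -0.3 -1.5] w 25.3
```

move_arm --increments '[0,0,0,0.01,0,0,0,0,0,0,0.02,0,0,0,0,0,0,0.03,0,0,0,0,0,0,0.04,0,0,0,0,0,0,0.046,0,0,0,0,0,0,0.052,0,0,0,0,0,0,0.052,0,0,0]'

```text
time_s: 35.3
tcp_pos: [0.5694, 0.2287, 0.1719]
ee_rot: [[-0.004, 0.073, 0.997], [-0.001, 0.997, -0.073], [-1.0, -0.002, -0.004]]
wrist_force: [-3.4, 0.9, -0.1]
gripper_width: 0.295
```

move_arm --increments '[0,0,0,0.006,0,0,0,0,0,0,0.012,0,0,0,0,0,0,0.018,0,0,0,0,0,0,0.024,0,0,0,0,0,0,0.03,0,0,0,0,0,0,0.034,0,0,0,0,0,0,0.034,0,0,0]'

```text
time_s: 35.88
tcp_pos: [0.5709, 0.2289, 0.1391]
ee_rot: [[-0.0, 0.073, 0.997], [-0.001, 0.997, -0.073], [-1.0, -0.001, -0.0]]
wrist_force: [-0.8, -0.7, 1.0]
gripper_width: 0.296
```

```bash
python3 -c "
from h import *
go([.5707,.2286,.139],85.85)
c,im=snap('side','s28',(170,130,260,210),7)
snap('wrist','w28')
"
```

```text
t 35.88 tcp [0.5709 0.2289 0.1391] rv [-0.02 -0.01  0.04] d [ 0.0001 -0.0003 -0.0002] rows>= 1.0 F [-0.8 -0.7  1. ] w 25.8
```

View pics/w28.png

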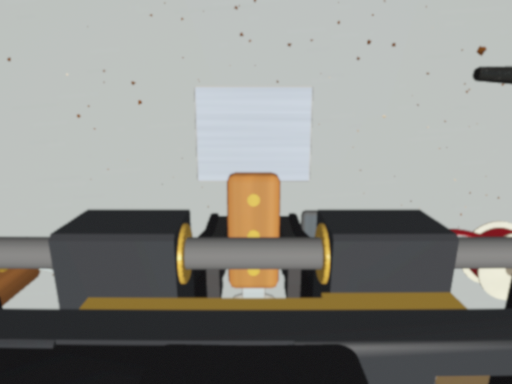

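View pics/s28.png

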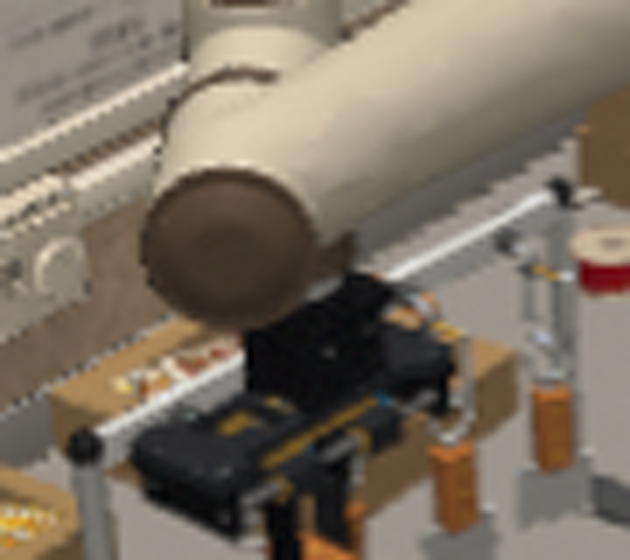

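The force has dropped away, so the gate has snapped. Releasing.

move_arm --increments '[0,0,0,-0.003,0,0,0.087,0,0,0,-0.003,0,0,0.087,0,0,0,-0.003,0,0,0.087,0,0,0,-0.003,0,0,0.087,0,0,0,-0.003,0,0,0.087,0,0,0,-0.003,0,0,0.087,0,0,0,-0.003,0,0,0.087,0,0,0,-0.003,0,0,0.087,0,0,0,-0.003,0,0,0.087,0,0,0,-0.003,0,0,0.087,0,0,0,-0.003,0,0,0.087]'

```text
time_s: 36.9
tcp_pos: [0.5708, 0.229, 0.1427]
ee_rot: [[-0.0, 0.073, 0.997], [-0.0, 0.997, -0.073], [-1.0, -0.0, -0.0]]
wrist_force: [0.7, -0.4, -0.4]
gripper_width: 0.984
```

move_arm --increments '[0,0,0,-0.04,0,0,0.087,0,0,0,-0.08,0,0,0.087,0,0,0,-0.1,0,-0.03,0.087,0,0,0,-0.1,0,-0.07,0.087,0,0,0,-0.1,-0.03,-0.1,0.087,0,0,0,-0.1,-0.06,-0.12,0.087,0,0,0,-0.1,-0.1,-0.12,0.087,0,0,0,-0.1,-0.14,-0.12,0.087,0,0,0,-0.1,-0.18,-0.12,0.087,0,0,0,-0.1,-0.22,-0.12,0.087,0,0,0,-0.1,-0.26,-0.12,0.087,0,0,0,-0.1,-0.3,-0.12,0.087]'

```text
time_s: 37.9
tcp_pos: [0.4287, -0.0631, 0.2433]
ee_rot: [[0.001, 0.072, 0.997], [0.0, 0.997, -0.072], [-1.0, 0.0, 0.001]]
wrist_force: [-0.3, -0.8, 0.5]
gripper_width: 1.004
```

```bash
python3 -c "
from h import *
snap('side','s29',(170,130,310,240),5.5)
snap('top','t29',(140,140,320,270),4.3)
go([.4741,-.3289,.12],81.8)
"
```

```text
t 38.0 tcp [ 0.4281 -0.0657  0.243 ] rv [3.61 0.   0.03] d [ 0.1231 -0.2586  0.0669] rows>= 8.0 F [ 0.7  1.2 -0.4] w 86.9
```

View pics/s29.png

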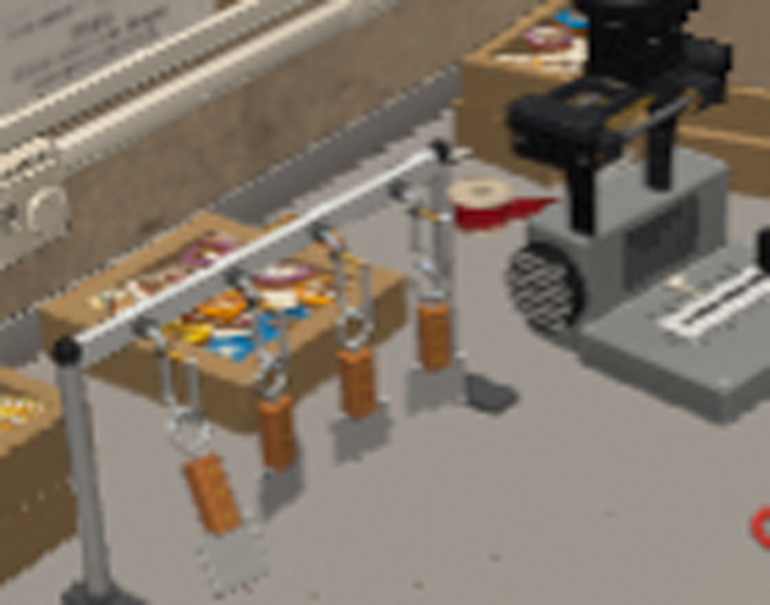

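View pics/t29.png

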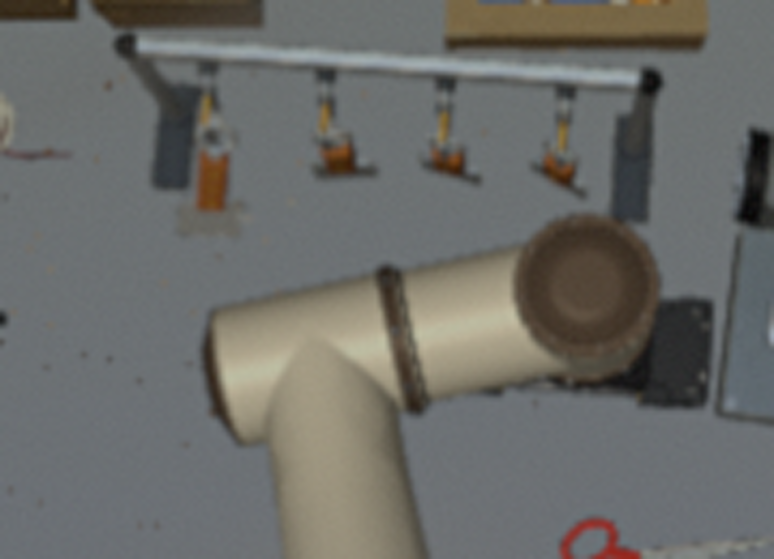

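All four hang with their gates shut; the leftmost is still swinging. I'll go back over the blower while it settles.

```bash
python3 -c "
from h import *
go([.468,-.36,.22],81.8)
"
```

```text
t 38.0 tcp [ 0.4281 -0.0657  0.243 ] rv [3.61 0.   0.03] d [ 0.0232 -0.2902  0.0633] rows>= 8.0 F [ 0.7  1.2 -0.4] w 86.9
```

move_arm --increments '[3.8,0,0,0.023,-0.29,0.063,0.06,3.8,0,0,0.023,-0.29,0.063,0.06,3.8,0,0,0.023,-0.29,0.063,0.06,3.8,0,0,0.023,-0.29,0.063,0.06,3.8,0,0,0.023,-0.29,0.063,0.06,3.8,0,0,0.023,-0.29,0.063,0.06,3.8,0,0,0.023,-0.29,0.063,0.06,3.8,0,0,0.023,-0.29,0.063,0.06,3.8,0,0,0.023,-0.29,0.063,0.06,3.8,0,0,0.023,-0.29,0.063,0.06,3.8,0,0,0.023,-0.29,0.063,0.06,3.8,0,0,0.023,-0.29,0.063,0.06]'

```text
time_s: 39.0
tcp_pos: [0.4713, -0.3538, 0.2205]
ee_rot: [[0.001, 0.137, 0.991], [-0.0, 0.991, -0.137], [-1.0, -0.0, 0.001]]
wrist_force: [-0.5, -0.1, 1.4]
gripper_width: 0.69
```

move_arm --increments '[0,0,0,0,0,0,0.06,0,0,0,0,0,0,0.06,0,0,0,0,0,0,0.06,0,0,0,0,0,0,0.06,0,0,0,0,0,0,0.06,0,0,0,0,0,0,0.06,0,0,0,0,0,0,0.06,0,0,0,0,0,0,0.06,0,0,0,0,0,0,0.06,0,0,0,0,0,0,0.06,0,0,0,0,0,0,0.06,0,0,0,0,0,0,0.06]'

```text
time_s: 40.0
tcp_pos: [0.471, -0.3553, 0.2197]
ee_rot: [[-0.0, 0.139, 0.99], [0.0, 0.99, -0.139], [-1.0, 0.0, -0.0]]
wrist_force: [0.2, 0.6, 0.3]
gripper_width: 0.689
```

```bash
python3 -c "
from h import *
c,im=snap('wrist','w30',(140,75,420,245),2.8); np.savez('c30.npz',**c)
snap('side','s30',(170,130,310,240),5.5)
snap('top','t30',(140,140,320,270),4.3)
go([.465,-.3922,.11],81.8)
"
```

```text
t 40.15 tcp [ 0.471  -0.3553  0.2197] rv [ 0.22 -0.    0.  ] d [ 0.1097 -0.0374 -0.0008] rows>= 3.0 F [-0.1  0.5 -0.2] w 60.5
```

View pics/w30.png

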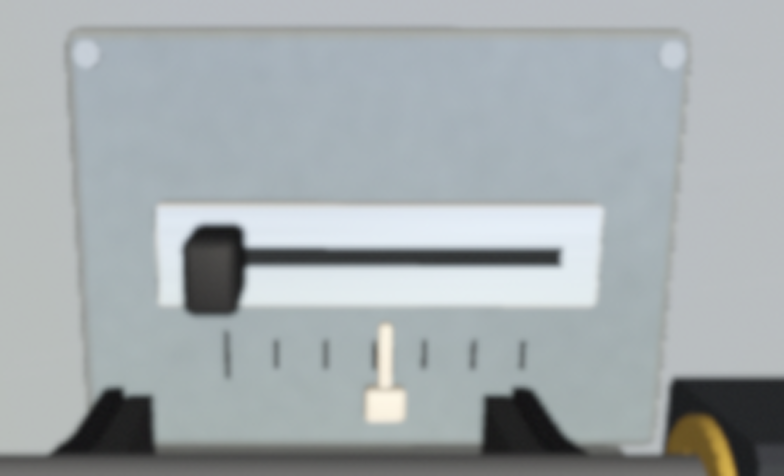

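View pics/s30.png

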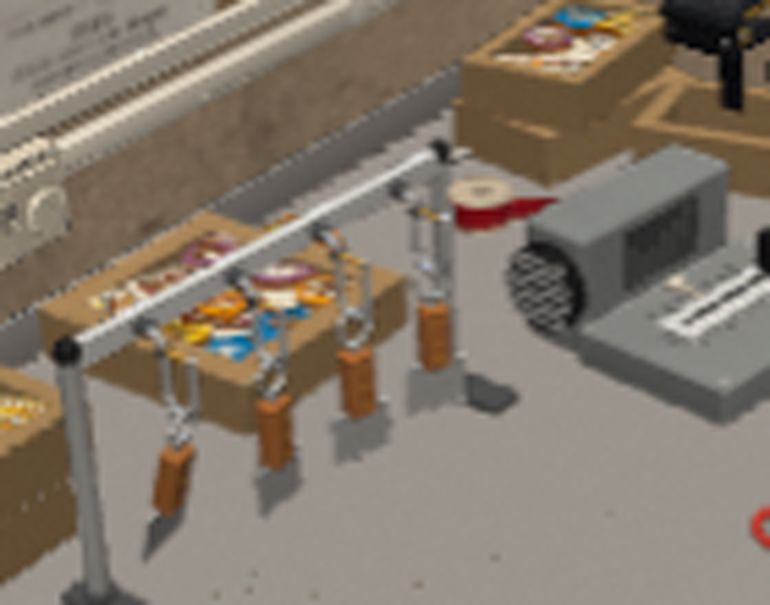

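View pics/t30.png

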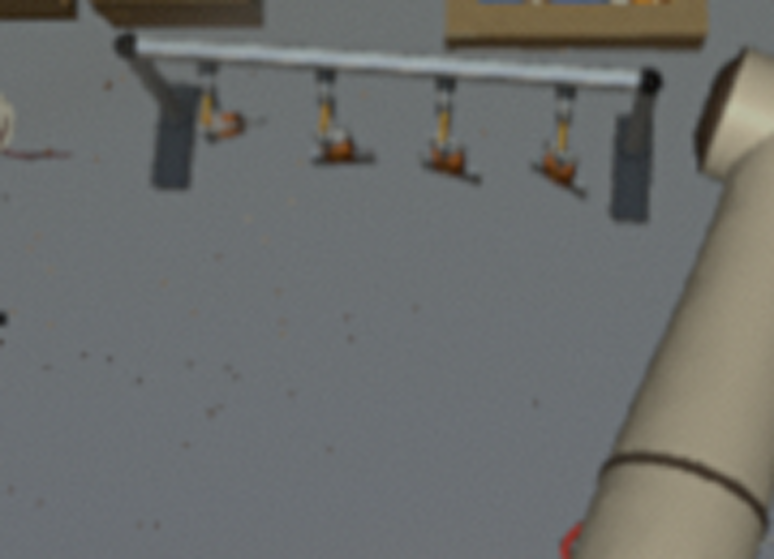

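```bash
python3 -c "
from h import *
c=dict(np.load('c30.npz'))
Z=lambda p:(np.array(p,float)+.5)/2.8+[139.5,74.5]
ti=plane(c,Z([(227,354),(276,354),(325,354),(424,354),(473,354),(522,354)]),.04)
u=ti[-1]-ti[0];u/=np.linalg.norm(u)
tr=plane(c,Z([(155,205),(604,207),(597,306),(160,305)]),.054)
p=plane(c,Z([(386,326)]),.044);g=plane(c,Z([(213,279)]),.094)
print(np.degrees(np.arctan2(u[1],u[0])),(ti-ti[0])@u,(p-ti[0])@u,(g-ti[0])@u,((tr-ti[0])@u).mean())
o=tr.mean(0);print(o,p,(p-o)@u+.06)
"
```

```text
81.94227609335098 [0.     0.0199 0.0399 0.0802 0.1001 0.1201] [0.0642] [0.0013] 0.06036936192534924
[ 0.4753 -0.3323  0.054 ] [[ 0.5058 -0.3327  0.044 ]] [0.0638]
```

move_arm --increments '[0.2,0,0,0.03,-0.037,-0.001,0.06,0.2,0,0,0.06,-0.037,-0.001,0.06,0.2,0,0,0.09,-0.037,-0.001,0.06,0.2,0,0,0.12,-0.037,-0.001,0.06,0.2,0,0,0.145,-0.037,-0.001,0.06,0.2,0,0,0.16,-0.037,-0.001,0.06,0.2,0,0,0.172,-0.037,-0.001,0.06,0.2,0,0,0.172,-0.037,-0.001,0.06]'

```text
time_s: 40.82
tcp_pos: [0.463, -0.3907, 0.0446]
ee_rot: [[-0.005, 0.143, 0.99], [0.003, 0.99, -0.143], [-1.0, 0.002, -0.006]]
wrist_force: [-0.8, -0.4, 0.4]
gripper_width: 0.685
```

move_arm --increments '[0,0,0,0,0,0,0,0,0,0,0,0,0,0,0,0,0,0,0,0,0,0,0,0,0,0,0,0,0,0,0,0,0,0,0,0,0,0,0,0,0,0,0,0,0,0,0,0,0,0,0,0,0,0,0,0,0,0,0,0,0,0,0,0,0,0,0,0,0,0,0,0,0,0,0,0,0]'

```text
time_s: 41.73
tcp_pos: [0.465, -0.3918, 0.0481]
ee_rot: [[0.0, 0.142, 0.99], [-0.0, 0.99, -0.142], [-1.0, -0.0, 0.0]]
wrist_force: [-0.5, 1.5, 2.7]
gripper_width: 0.226
```

```bash
python3 -c "
from h import *
snap('side','s31',(170,130,310,240),5.5)
go(np.array([.465,-.3922,.048])+.064*np.array([.1426,.9898,0]),81.8)
"
```

```text
t 41.78 tcp [ 0.465  -0.3918  0.0481] rv [0.03 0.01 0.01] d [0.     0.0636 0.0001] rows>= 2.0 F [-1.1  0.4  3.3] w 19.5
```

View pics/s31.png

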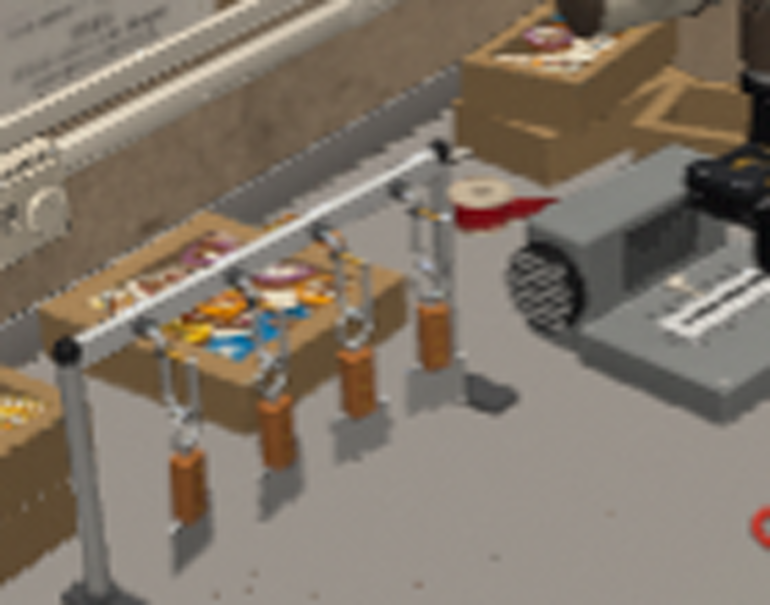

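All four now hang still and freely. Sliding the grip to the pointer.

move_arm --increments '[0,0,0,0,0.012,0,0,0,0,0,0,0.024,0,0,0,0,0,0,0.036,0,0,0,0,0,0,0.048,0,0,0,0,0,0,0.058,0,0,0,0,0,0,0.0635,0,0,0,0,0,0,0.0635,0,0,0,0,0,0,0.0635,0,0,0,0,0,0,0.0635,0,0]'

```text
time_s: 42.53
tcp_pos: [0.474, -0.3281, 0.048]
ee_rot: [[-0.0, 0.142, 0.99], [0.001, 0.99, -0.142], [-1.0, 0.001, -0.0]]
wrist_force: [-1.8, 1.5, 6.1]
gripper_width: 0.224
```

```bash
python3 -c "
from h import *
go(np.array([.465,-.3922,.048])+.064*np.array([.1426,.9898,0]),81.8)
"
```

```text
t 42.53 tcp [ 0.474  -0.3281  0.048 ] rv [ 0.05 -0.02 -0.04] d [ 0.     -0.0007  0.0003] rows>= 1.0 F [-1.8  1.5  6.1] w 19.5
```

Within 1 mm. Now releasing, going up and checking.

move_arm --increments '[0,0,0,0,-0.0005,0,0,0,0,0,0,-0.0005,0,0,0,0,0,0,-0.0005,0,0.05,0,0,0,0,-0.0005,0,0.05,0,0,0,0,-0.0005,0,0.05,0,0,0,0,-0.0005,0,0.05,0,0,0,0,-0.0005,0,0.05,0,0,0,0,-0.0005,0,0.05,0,0,0,-0.03,-0.0005,0,0.05,0,0,0,-0.07,-0.0005,0,0.05,0,0,0,-0.11,-0.0005,0,0.05,0,0,0,-0.15,-0.0005,0,0.05]'

```text
time_s: 43.53
tcp_pos: [0.4734, -0.3293, 0.1993]
ee_rot: [[-0.001, 0.142, 0.99], [0.0, 0.99, -0.142], [-1.0, 0.0, -0.001]]
wrist_force: [1.4, -0.7, -0.4]
gripper_width: 0.57
```

move_arm --increments '[0,0,0,-0.02,0,0,0.05,0,0,0,-0.02,0,0,0.05,0,0,0,-0.02,0,0,0.05,0,0,0,-0.02,0,0,0.05,0,0,0,-0.02,0,0,0.05,0,0,0,-0.02,0,0,0.05]'

```text
time_s: 44.03
tcp_pos: [0.4731, -0.3291, 0.216]
ee_rot: [[-0.003, 0.142, 0.99], [0.001, 0.99, -0.142], [-1.0, 0.001, -0.003]]
wrist_force: [0.5, -0.5, -1.1]
gripper_width: 0.574
```

```bash
python3 -c "
from h import *
c,im=snap('wrist','w32',(140,75,420,245),2.8); np.savez('c32.npz',**c)
snap('side','s32',(170,130,310,240),5.5)
go([.47,-.33,.22],81.8)
"
```

```text
t 44.13 tcp [ 0.4734 -0.3292  0.2165] rv [ 0.02 -0.14 -0.03] d [-0.0035 -0.0012 -0.0033] rows>= 1.0 F [ 0.5  0.2 -0.4] w 49.7
```

View pics/w32.png

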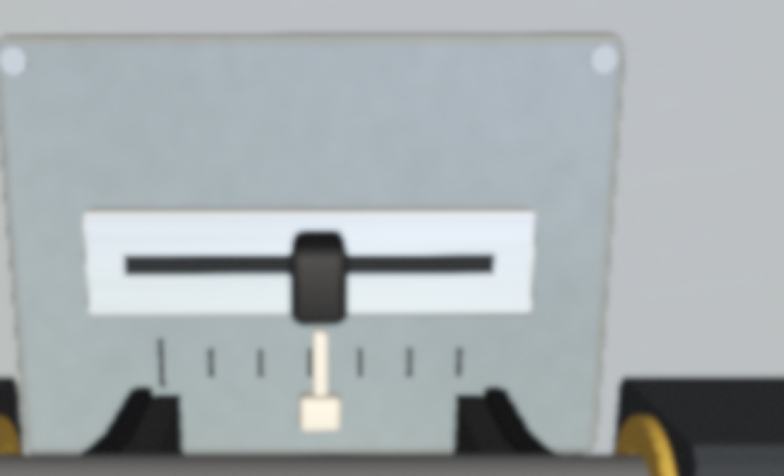

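View pics/s32.png

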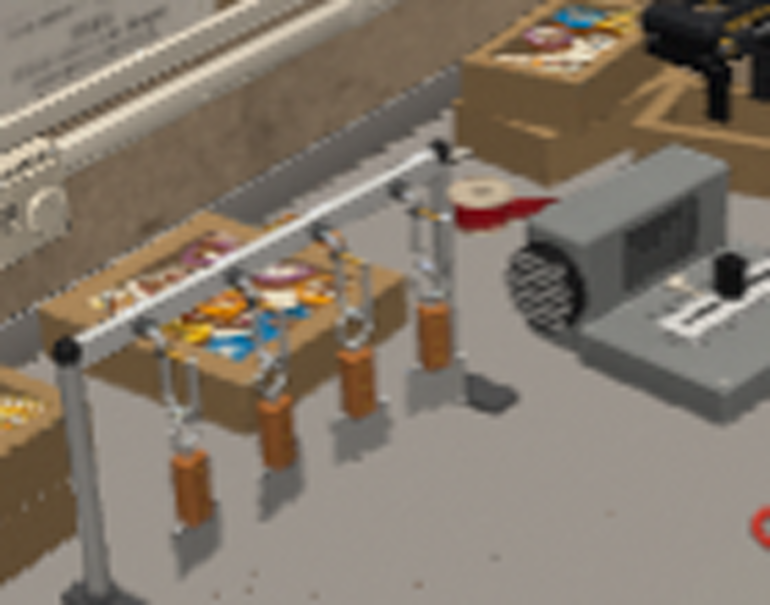

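The grip (x≈319) lines up with the pointer (x≈320), and all four scrapers hang still under shut gates. Handing in.

```bash
python3 -c "
from h import *
c=cam('wrist')
Z=lambda p:(np.array(p,float)+.5)/2.8+[139.5,74.5]
u=np.array([.1418,.9899,0])
ti=plane(c,Z([(161,362)]),.04);p=plane(c,Z([(320.5,333)]),.044);g=plane(c,Z([(319,288)]),.094)
print((p-ti)@u,(g-ti)@u)
print(r.finish_job())
"
```

```text
[0.0645] [0.0639]
the job is handed in; nothing more can be done
None
```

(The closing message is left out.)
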